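# Load a star-wheel dish indexer

## Robot

A 6-joint arm with a two-finger parallel gripper is mounted at the origin on the work surface; the furniture and walls round the work are solid. World frame = base frame: x ahead of the robot, y to its left, z up, the work surface at z = 0. Lengths are in m, angles in rad, forces in N, time in s.
With the tool pointing down it reaches from about 0.3 to 0.875 m from the base axis. Payload 6.4 kg.
Tool frame: the origin (TCP) lies at the very end of the fingers, on their centre line; the grasp point (between the pads) lies 19 mm behind it; z points along the fingers, y is the line along which they close (so a half turn about z gives the same grasp; the last joint's range is limited). The gripper opens to 88 mm and grips with 3 to 60 N. Pads are 18 mm wide; open, the fingers measure 123 mm over their backs; the gripper's body (75 mm by 187 mm) begins 45 mm behind the grasp point.
Start: joints at [-1.454, 0.181, 1.607, -0, 1.354, -0.206], TCP at [0.182, -0.545, 0.239] pointing down, gripper open.
Joint ranges: [-2.99, 2.99], [-0.89, 2.07], [0.3, 2.58], [-1.14, 4.28], [0, 2.63], [-3.12, 3.12]. Speed limits (rad/s): [2.57, 2.57, 3.01, 3.14, 3.14, 3.14].

## Interface

Orientations are given as a 3x3 rotation matrix whose columns are the frame's x, y, z axes.
In Python, from station import state, grab_frame, camera_params, close_job gives the robot as it stands.
- The arm moves only by the tool step_arm, never from a script. Its argument "series" is a list of rows, each a list of 3 entries, a list of its own where there are three numbers: the turn, a rotation vector about the tool's x, y, z normalised to -1 to 1, where 1 is 6 degrees, then the shift along the tool's x, y, z normalised to -1 to 1, where 1 is 0.025 m, then the closure, from -1 (fully open) to 1 (shut). A call has 1 to 20 rows; each row shifts and turns the commanded pose from where the row before left it, along the tool's axes as they then stand; what a row does not reach is not made up. A row lasts 1/12 s, in which the tool goes at most 41.7 mm and 7.16 degrees, less where a joint would pass 70% of its speed; a pose out of reach is approached as far as the arm can. A call with a number of a shift or a turn outside -1 to 1 is refused whole. A call with a gripper value outside its range is refused whole. The fingers move at their own pace and stop on an object; "grip_force" is the grip in N (left out, the last holds). Time passes only in rows, so rows that do not move let the fingers close. It gives the time, the measured TCP pose, the force, the opening and the grip force at its end, in the units of the state.
- state(): the state, without advancing time (a new reading comes with each control period).
- grab_frame(name): name is "side" or "top"; returns (picture, depth): 400x640x3 uint8, red, green, blue; 400x640 float32, m along the optical axis (not along the pixel's ray), 0 where there is no reading.
- camera_params(name): a dict with "mtx" (3x3 intrinsics, pixels), "xyz" and "attitude" of the camera in the world. Camera axes: x right, y down, z forward; pixel columns grow to the right and rows downward; lengths in m; the calibration is good to about 2 mm. A picture is of the moment at which its call begins. camera_params takes no time and is no camera call.
- close_job(): hands the job in; it is judged then, once.
The state is a dict: "t": time; "q": joint angles; "joint_vel": joint speeds; "joint_torque": joint torques, N m; "tool_pos": TCP position; "tool_rot": TCP orientation; "ft_force": force on the tool from outside, world axes, zero at the start; "torque": the same for the moment, N m; "grip_width": finger opening in m; "gripper_force": force on a finger pad.
Only numpy, scipy, OpenCV 4.12 (cv2) and the standard library are available. Lean on these libraries where they do the work, as an engineer would, in place of code of your own. Each camera call takes 0.05 s, during which the arm holds its last target. There are 200 camera calls.

## Task

Load every culture dish that is waiting on the bench into the star-wheel dish indexer. The wheel is parked with a spoke across the mouth: turn its knob one click clockwise to bring an empty pocket to the mouth, slide a dish along the bench all the way into that pocket, and turn two clicks clockwise for each further dish, so that the dishes fill neighbouring pockets; after the last dish turn just one click clockwise, so that a spoke stands across the mouth again. Keep the dishes flat on the bench, and leave the buffer bottle, the black canister and the blue slide box where they are.

Things in the scene. Friction and masses are not known exactly. Their poses are not given: they have to be found in the camera images.
- indexer: dish indexer, fixed: white ring 282 mm across (flange 294), wall 22 mm high, inside radius 135, in which a blue star wheel carries dishes round, sliding on the bench itself. Origin on the wheel's axis at bench height, z up; its -x axis points out of the mouth, the gap in the ring. White reading head opposite the mouth, 78 to 182 mm from the axis on +x, 92 wide, 60 high, camera barrel to 84
- mouth_gap (a point): middle of the mouth at bench height, 141 mm from the axis on the indexer's -x. The mouth is 107 mm wide here between rounded cheeks, which flare outward to 165 mm from the axis; dishes enter straight along the indexer's +x. Beware the end panel of a tall shelf unit beyond it: x above 0.60 m, y from -0.11 to 0.20 m, full height
- cover (a point): centre of the cover's top, on the wheel's axis: a fixed clear disc of radius 112 mm, from 24 to 28 mm above the bench, over wheel and dishes. A dish that is home stays 20 mm outside it at its rear edge, where it is pushed
- wheel (a joint): turn of star wheel and knob (one part), rad, growing clockwise seen from above, from about 0 up to 13.5. A sprung ball detent makes 10 clicks a turn, one each 36 deg (0.628 rad), about 0.2 N m, then it snaps into the next notch. At 0 and each 1.257 rad from it a spoke stands across the mouth (parked, as at the start); at 0.628 and each 1.257 rad from it a pocket faces the mouth
- star_wheel (a point): centre of the star wheel, 16 mm above the bench, turning with it: five radial spokes 72 deg (two clicks) apart, each ending in a round lobe of radius 16 mm, 109 mm from the axis, 3 to 16 mm above the bench; between them five pockets, each for one dish with 2 mm play. The hub that stops a dish has radius 39 mm. Clockwise turning carries a dish from the mouth towards station 1
- knob_grip (a point): point to grip on the wheel's axis, 57 mm above the bench: black bar knob 48 mm long, 13 mm thick, from 37 to 66 mm height, over a disc of radius 26 mm at 30 to 37 mm height. Turns with the joint; this point's x axis lies along the bar, the bar's white line at its -x end. At joint 0 the bar lies along the indexer's x axis
- mouth_pocket (a point): where the centre of a dish lies when it is fully home in the pocket at the mouth, against the hub: 86 mm from the axis on the indexer's -x, at bench height
- station_1 (a point): centre of the first pocket inside the ring while the wheel is parked, at bench height: 86 mm from the axis, 36 degrees clockwise (seen from above) from the mouth
- station_2 (a point): centre of the second pocket inside the ring while the wheel is parked, at bench height: 86 mm from the axis, 108 degrees clockwise (seen from above) from the mouth
- station_3 (a point): centre of the third pocket inside the ring while the wheel is parked, at bench height: 86 mm from the axis, 180 degrees clockwise (seen from above) from the mouth
- station_4 (a point): centre of the fourth pocket inside the ring while the wheel is parked, at bench height: 86 mm from the axis, 252 degrees clockwise (seen from above) from the mouth
- dish_1: closed culture dish, a clear flat disc 92 mm across (collides at 92.4 mm) and 16 mm high, about 60 g, too wide for the gripper, lying flat on the bench; origin at the centre of its underside. 3 or 4 such dishes are present from start to start. Its friction on the bench is about 0.6 and it has no preferred yaw
- dish_2: closed culture dish, a clear flat disc 92 mm across (collides at 92.4 mm) and 16 mm high, about 60 g, too wide for the gripper, lying flat on the bench; origin at the centre of its underside. 3 or 4 such dishes are present from start to start. Its friction on the bench is about 0.6 and it has no preferred yaw
- dish_3: closed culture dish, a clear flat disc 92 mm across (collides at 92.4 mm) and 16 mm high, about 60 g, too wide for the gripper, lying flat on the bench; origin at the centre of its underside. 3 or 4 such dishes are present from start to start. Its friction on the bench is about 0.6 and it has no preferred yaw
- dish_4: closed culture dish, a clear flat disc 92 mm across (collides at 92.4 mm) and 16 mm high, about 60 g, too wide for the gripper, lying flat on the bench; origin at the centre of its underside. 3 or 4 such dishes are present from start to start. Its friction on the bench is about 0.6 and it has no preferred yaw
- buffer_bottle: buffer bottle with orange filling and blue cap, 70 mm across, 140 mm high, bystander at the back right; origin at the centre of its underside
- objective_can: black round canister with a ribbed lid, 41 mm across, 57 mm high, bystander at the back right; origin at the centre of its underside
- slide_box: blue closed slide box, 103 x 176 x 38 mm, bystander at the front right; origin at the centre of its underside

How it is judged:
By the outcome, as a careful person would: the job done as asked, in the order asked, and still so for the second after the job is handed in, with the robot touching nothing.
Of dish_1, dish_2, dish_3, dish_4 only 3 to 4 are there at a start; the rules pass over those that are not, and their reading is None.
At some moment in a run one of dish_1, dish_2, dish_3, dish_4 may be knocked a few centimetres aside while the robot is not near it.
Once in a run the grip may slacken for a moment while it holds something.
It also fails if it takes over 210 s, if anything falls off the work surface, if the arm or the gripper's body presses on something with over 40 N, if the wrist force passes 120 N, or if a joint passes its speed limit or range.

## Working session

There is one attempt and no reset: what is moved stays moved. The work goes in short steps, Python scripts to look and compute and a tool call to move; the robot and the scene stay as the last step left them, time stands still between calls to the robot, and variables do not carry over. Pictures are saved under pics/ and viewed, at most 15 in all, crops included, and the job is handed in when it is done.

Besides the shell and the picture viewer there is one more tool, called as name(argument=value, ...) on one line, values as JSON. step_arm: Moves the arm, as the interface text tells. Scaled input: -1 to 1 covers 0.025 m each way for a shift and 6 degrees each way for a turn. Its arguments: {"type":"object","properties":{"series":{"type":"array"},"grip_force":{"type":"number"}},"required":["series"]}

```bash
mkdir -p pics; ls
python3 - <<'E'
from station import *
import cv2,numpy as np
for n in("top","side"):
    p,d=grab_frame(n);cv2.imwrite(f"pics/{n}0.png",p[:,:,::-1]);np.save(n+"d.npy",d)
    c=camera_params(n);print(n,c)
s=state();print(s)
E
```

```text
pics
top {'mtx': array([[402.44117301,   0.        , 319.96171813],
       [  0.        , 402.44117301, 196.68347398],
       [  0.        ,   0.        ,   1.        ]]), 'xyz': array([ 0.3713732 , -0.0229094 ,  1.06486199]), 'attitude': array([[ 0.01074079, -0.9892644 ,  0.14574149],
       [-0.99990092, -0.00929944,  0.01056747],
       [-0.00909871, -0.14584055, -0.98926627]])}
side {'mtx': array([[467.73017296,   0.        , 319.75783408],
       [  0.        , 467.73017296, 206.21340455],
       [  0.        ,   0.        ,   1.        ]]), 'xyz': array([ 0.33181307, -1.09315761,  0.56369859]), 'attitude': array([[ 0.98905278, -0.06300946,  0.13343313],
       [-0.14754638, -0.40905815,  0.90050069],
       [-0.00215815, -0.91033029, -0.41387692]])}
{'t': 0.1, 'q': array([-1.45432403e+00,  1.81485562e-01,  1.60787440e+00, -1.12207634e-05,
        1.35377310e+00, -2.06291667e-01]), 'joint_vel': array([ 1.81629230e-03, -2.50714137e-03, -1.96267612e-03, -1.18475114e-03,
        3.39401563e-05, -1.13680284e-03]), 'joint_torque': array([ 4.60522933e-04, -4.34820771e+01, -3.42694080e+01,  7.03387731e-02,
        3.39956372e-02, -4.14938415e-05]), 'tool_pos': array([ 0.18234667, -0.54483358,  0.23790588]), 'tool_rot': array([[ 9.48361604e-01,  3.17191160e-01, -1.89893523e-04],
       [ 3.17191070e-01, -9.48360421e-01,  1.52870426e-03],
       [ 3.04803976e-04, -1.50999695e-03, -9.99998814e-01]]), 'ft_force': array([-0.16859539,  0.73627124,  0.61470456]), 'torque': array([0.03183656, 0.03660172, 0.00762201]), 'gripper_force': 0.0, 'grip_width': 0.08811904605696456}
```

View pics/top0.png

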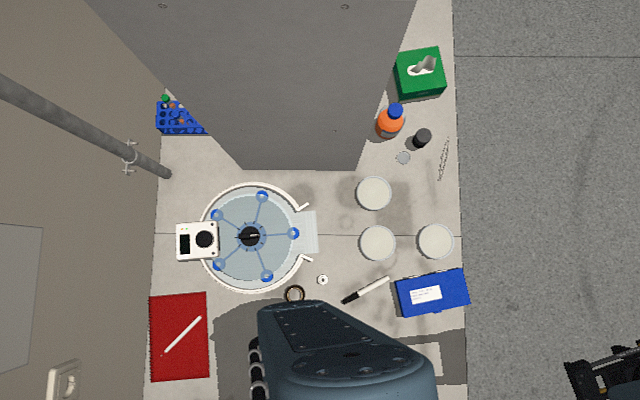

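View pics/side0.png

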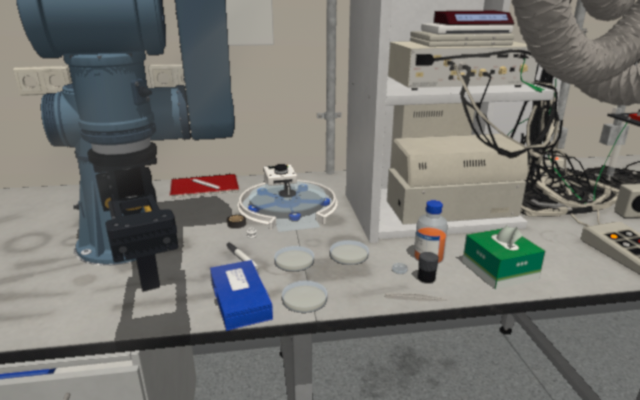

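Top view: three dishes at about (374,193), (377,243), (435,241); indexer centred at about (250,237) with its mouth to the right (world −y), spoke lobe (293,233) across it. Side view confirms three dishes; bottle, can and slide box are clear to the right.

```bash
cat > h.py <<'E'
from station import *
import cv2,numpy as np
def ray(n,uv,z):
    c=camera_params(n);uv=np.atleast_2d(uv).astype(float)
    d=np.c_[uv,np.ones(len(uv))]@np.linalg.inv(c["mtx"]).T@c["attitude"].T
    return (c["xyz"]+d*((z-c["xyz"][2])/d[:,2])[:,None])[:,:2]
def proj(n,P):
    c=camera_params(n);q=(np.atleast_2d(P)-c["xyz"])@c["attitude"]@c["mtx"].T
    return q[:,:2]/q[:,2:]
def circ(P):
    A=np.c_[2*P,np.ones(len(P))];s=np.linalg.lstsq(A,(P**2).sum(1),rcond=None)[0]
    return s[:2],np.sqrt(s[2]+s[:2]@s[:2])
def blobs(m,lo,hi):
    n,l,s,c=cv2.connectedComponentsWithStats(m.astype(np.uint8))
    return [(c[i],s[i],l==i) for i in range(1,n) if lo<s[i,4]<hi]
def rim(m):
    c=max(cv2.findContours(m.astype(np.uint8),cv2.RETR_EXTERNAL,cv2.CHAIN_APPROX_NONE)[0],key=len)
    return c[:,0,:]
def lobes(p):
    h=cv2.cvtColor(p,cv2.COLOR_RGB2HSV)
    m=(h[...,1]>150)&(h[...,0]>100)&(h[...,0]<125);m[:,330:]=0;m[:170]=0
    return [(c,s[4],ray("top",c,.016)[0]) for c,s,_ in blobs(m,15,400)]
E
python3 - <<'E'
from h import *
p,d=grab_frame("top");h=cv2.cvtColor(p,cv2.COLOR_RGB2HSV)
L=lobes(p)
for l in L:print(l)
for u,v in((374,193),(377,243),(435,241),(355,225),(400,275),(374,178)):print(u,v,p[v,u],h[v,u])
# edges of dishes
g=cv2.GaussianBlur(cv2.cvtColor(p,cv2.COLOR_RGB2GRAY),(0,0),1)
C=cv2.HoughCircles(g,cv2.HOUGH_GRADIENT,1.5,30,param1=80,param2=20,minRadius=15,maxRadius=22)
for x,y,r in C[0]:
    if x>310: print(x,y,r,ray("top",(x,y),.016))
# ring: white flange
c=p[170:300,170:330];cv2.imwrite("pics/c1.png",cv2.resize(c[:,:,::-1],None,fx=4,fy=4,interpolation=cv2.INTER_CUBIC))
E
```

```text
(array([262.4516129 , 192.74193548]), np.int32(31), array([0.53499104, 0.14033847]))
(array([212.86956522, 212.56521739]), np.int32(23), array([0.48110259, 0.26903092]))
(array([295.63157895, 232.89473684]), np.int32(38), array([0.43008447, 0.0505658 ]))
(array([215.27586207, 266.62068966]), np.int32(29), array([0.34135595, 0.25587633]))
(array([267.65909091, 278.38636364]), np.int32(44), array([0.31314981, 0.11996662]))
374 193 [218 218 199] [ 30  22 218]
377 243 [222 220 205] [ 26  20 222]
435 241 [223 220 206] [ 25  19 223]
355 225 [189 180 168] [ 17  28 189]
400 275 [191 186 175] [ 21  21 191]
374 178 [211 206 193] [ 22  22 211]
377.25 242.25 17.7 [[ 0.408097   -0.16124408]]
374.25 191.25 17.85 [[ 0.54171935 -0.15468078]]
435.75 240.75 17.55 [[ 0.41353073 -0.31236363]]
392.25 114.75 16.2 [[ 0.75228199 -0.20529745]]
410.25 71.25 21.15 [[ 0.87757458 -0.2567373 ]]
402.75 353.25 21.15 [[ 0.13423592 -0.22184164]]
416.25 132.75 17.85 [[ 0.70226685 -0.26901013]]
```

View pics/c1.png

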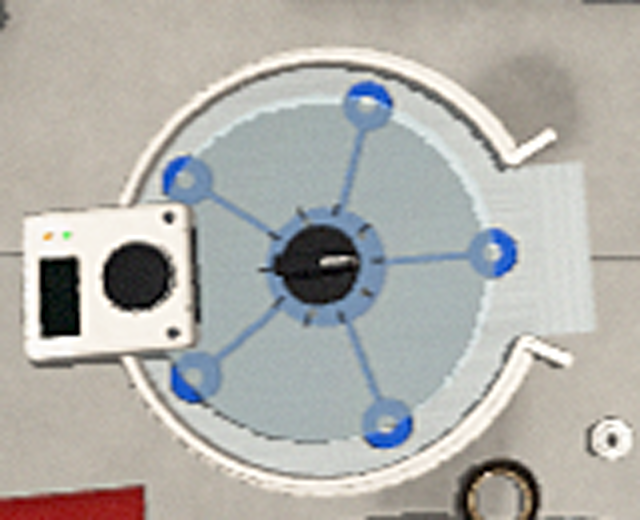

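The crop shows the white line end of the knob pointing toward the mouth, and lobes at crop (367,103), (187,180), (492,252), (197,376), (387,423).

Run:
```python
from h import *
p,d=grab_frame("top")
c=np.array([(367,103),(187,180),(492,252),(197,376),(387,423)])/4+170-.375
P=ray("top",c,.016);o,r=circ(P);print("axis",o,"r",r)
a=np.degrees(np.arctan2(*(P-o).T[::-1]));print(a, np.linalg.norm(P-o,axis=1), "mouthdir", a[2])
print("wheel phase", np.degrees(np.angle(np.mean(np.exp(1j*5*np.radians(a)))))/5)
# ring top: white, z=.022
h=cv2.cvtColor(p,cv2.COLOR_RGB2HSV)
m=((h[...,2]>225)&(h[...,1]<30));m[:175]=0;m[302:]=0;m[:,:200]=0;m[:,310:]=0
ys,xs=np.nonzero(m);Q=ray("top",np.c_[xs,ys],.022);rr=np.linalg.norm(Q-o,axis=1);k=(rr>.128)&(rr<.155);Q=Q[k]
print("ring",circ(Q),len(Q))
cheeks=np.array([(510,160),(555,132),(525,338),(572,360)])/4+170-.375
print("cheeks",ray("top",cheeks,.022))
g=cv2.GaussianBlur(p,(0,0),.7).astype(int)
for u,v in((374,193),(377,243),(435,241)):
    m=np.zeros(p.shape[:2],bool);m[v-26:v+27,u-26:u+27]=(g[v-26:v+27,u-26:u+27].sum(2)>600)
    b=max(blobs(m,100,3000),key=lambda b:b[1][4]);R=ray("top",rim(b[2]),.016);print("dish",b[0],b[1][4],circ(R))
    print(" fit ell", ray("top",cv2.minEnclosingCircle(rim(b[2]))[0],.016))
h=cv2.cvtColor(p,cv2.COLOR_RGB2HSV)
for s in ([.3,-.3],):pass
m=(h[...,1]>150)&(h[...,0]>100)&(h[...,0]<125)&(np.arange(640)>380)&(np.arange(400)[:,None]>250)
b=max(blobs(m,100,9000),key=lambda b:b[1][4]);print("box",ray("top",cv2.boxPoints(cv2.minAreaRect(rim(b[2]))),.038))
```

```text
axis [0.42119862 0.16594093] r 0.10861239649932536
[ -12.15028609   59.75961974  -84.94829162  131.68368011 -157.10200881] [0.10917865 0.10834511 0.10795374 0.1084708  0.10910866] mouthdir -84.94829161715501
wheel phase -12.551426426457477
ring (array([0.42047767, 0.16312675]), np.float64(0.13928189554307988)) 860
cheeks [[0.49033035 0.04743245]
 [0.50902493 0.01835488]
 [0.37553749 0.03561723]
 [0.36191796 0.00526871]]
dish [373.56175299 193.25099602] 753 (array([ 0.53658433, -0.15283899]), np.float64(0.03980822576480631))
 fit ell [[ 0.53737994 -0.15340991]]
dish [377.40632603 242.67761557] 822 (array([ 0.40722072, -0.16163137]), np.float64(0.040522829059479876))
 fit ell [[ 0.40762918 -0.16362444]]
dish [435.28517588 240.8241206 ] 796 (array([ 0.41362895, -0.31155106]), np.float64(0.04016809340970212))
 fit ell [[ 0.41242007 -0.31424458]]
box [[ 0.31022312 -0.19857314]
 [ 0.3512905  -0.36861181]
 [ 0.25756663 -0.38716442]
 [ 0.21744435 -0.21937461]]
```

step_arm(series=[[[0,0,-1],[0,0,0],-0.2],[[0,0,-1],[0,0,0],-0.2],[[0,0,-1],[0,0,0],-0.2],[[0,0,-1],[0,0,0],-0.2],[[0,0,-1],[0,0,0],-0.2],[[0,0,-1],[0,0,0],-0.2],[[0,0,-1],[0,0,0],-0.2],[[0,0,-1],[0,0,0],-0.2],[[0,0,-1],[0,0,0],-0.2],[[0,0,-1],[0,0,0],-0.2],[[0,0,-1],[0,0,0],-0.2],[[0,0,-1],[0,0,0],-0.2],[[0,0,-0.82],[0,0,0],-0.2],[[0,0,0],[0,0,0],-0.2],[[0,0,0],[0,0,0],-0.2]])

```text
t: 1.45
tool_pos: [0.1824, -0.5452, 0.2385]
tool_rot: [[-0.092, 0.996, -0.0], [0.996, 0.092, 0.0], [0.0, 0.0, -1.0]]
ft_force: [0.4, 0.8, -0.4]
grip_width: 0.0528
gripper_force: 0.0
```

step_arm(series=[[[0,0,0],[0.8,0.35,0],-0.2],[[0,0,0],[0.8,0.35,0],-0.2],[[0,0,0],[0.8,0.35,0],-0.2],[[0,0,0],[0.8,0.35,0],-0.2],[[0,0,0],[0.8,0.35,0],-0.2],[[0,0,0],[0.8,0.35,0],-0.2],[[0,0,0],[0.8,0.35,0],-0.2],[[0,0,0],[0.8,0.35,0],-0.2],[[0,0,0],[0.8,0.35,0],-0.2],[[0,0,0],[0.8,0.35,0],-0.2],[[0,0,0],[0.8,0.35,0],-0.2],[[0,0,0],[0.8,0.35,0],-0.2],[[0,0,0],[0.8,0.35,0],-0.2],[[0,0,0],[0.8,0.35,0],-0.2],[[0,0,0],[0.8,0.35,0],-0.2],[[0,0,0],[0.8,0.35,0],-0.2],[[0,0,0],[0.8,0.35,0],-0.2],[[0,0,0],[0.8,0.35,0],-0.2],[[0,0,0],[0.8,0.35,0],-0.2],[[0,0,0],[0.8,0.35,0],-0.2]])

```text
t: 3.12
tool_pos: [0.3191, -0.1296, 0.2389]
tool_rot: [[-0.091, 0.996, 0.001], [0.996, 0.091, -0.0], [-0.0, 0.0, -1.0]]
ft_force: [0.3, -0.5, 0.7]
grip_width: 0.0531
gripper_force: 0.0
```

```bash
cat >> h.py <<'E'
AX=np.array([.421,.166]);YAW=95.45
IX=np.array([np.cos(np.radians(YAW)),np.sin(np.radians(YAW))]);M=-IX;LAT=np.array([IX[1],-IX[0]])
def ind(P): # world xy -> (s out of mouth, lateral to LAT(+x world))
    P=np.asarray(P)[:2]-AX;return np.array([P@M,P@LAT])
def wld(s,l): return AX+s*M+l*LAT
def to(x,y,z,yaw=None):
    s=state();R=s["tool_rot"];d=R.T@(np.array([x,y,z])-s["tool_pos"])
    cy=np.degrees(np.arctan2(R[1,0],R[0,0]))
    print("t",round(s["t"],1),"pos",s["tool_pos"].round(4),"yaw",cy.round(2),"tz",R[:,2].round(3),"q6",np.degrees(s["q"][5]).round(1),"w",s["grip_width"].round(4),"F",s["ft_force"].round(1))
    print(" need units",(d/.025).round(2), "turn z units", None if yaw is None else round(((cy-yaw+90)%180-90)/6,2))
E
python3 - <<'E'
from h import *
to(.421,.166,.12,YAW)
E
```

```text
Traceback (most recent call last):
  File "h.py", line 31, in to
    print("t",round(s["t"],1),"pos",s["tool_pos"].round(4),"yaw",cy.round(2),"tz",R[:,2].round(3),"q6",np.degrees(s["q"][5]).round(1),"w",s["grip_width"].round(4),"F",s["ft_force"].round(1))
                                                                                                                                          ^^^^^^^^^^^^^^^^^^^^^
AttributeError: 'float' object has no attribute 'round'
```

step_arm(series=[[[0,0,0],[0.81,0.37,0],-0.2],[[0,0,0],[0.81,0.37,0],-0.2],[[0,0,0],[0.81,0.37,0],-0.2],[[0,0,0],[0.81,0.37,0],-0.2],[[0,0,0],[0.81,0.37,0],-0.2],[[0,0,0],[0.81,0.37,0],-0.2],[[0,0,0],[0.81,0.37,0],-0.2],[[0,0,0],[0.81,0.37,0],-0.2],[[0,0,0],[0.81,0.37,0.5],-0.2],[[0,0,0],[0.81,0.37,0.8],-0.2],[[0,0,0],[0.81,0.37,0.8],-0.2],[[0,0,0],[0.81,0.37,0.8],-0.2],[[0,0,0],[0.81,0.37,0.8],-0.2],[[0,0,0],[0.81,0.37,0.8],-0.2],[[0,0,0],[0,0,0],-0.2],[[0,0,0],[0,0,0],-0.2]])

```text
t: 4.45
tool_pos: [0.42, 0.1644, 0.125]
tool_rot: [[-0.094, 0.996, -0.003], [0.996, 0.094, -0.001], [-0.0, -0.003, -1.0]]
ft_force: [0.8, -1.4, 0.3]
grip_width: 0.053
gripper_force: 0.0
```

```bash
sed -i 's/s\["grip_width"\].round(4)/round(s["grip_width"],4)/' h.py
python3 - <<'E'
from h import *
to(.421,.166,.04,YAW)
p,d=grab_frame("side")
m=np.r_[proj("side",[[.421,.166,.066]])]
print(m)
E
```

```text
t 4.5 pos [0.42   0.1644 0.125 ] yaw 95.42 tz [-0.003 -0.001 -1.   ] q6 0.8 w 0.053 F [ 0.8 -1.4  0.3]
 need units [0.06 0.06 3.4 ] turn z units -0.0
[[286.36747556 182.81642231]]
```

step_arm(series=[[[0,0,0],[0.06,0.06,0.7],-0.2],[[0,0,0],[0,0,0.7],-0.2],[[0,0,0],[0,0,0.7],-0.2],[[0,0,0],[0,0,0.6],-0.2],[[0,0,0],[0,0,0.5],-0.2],[[0,0,0],[0,0,0.1],-0.2],[[0,0,0],[0,0,0],1],[[0,0,0],[0,0,0],1],[[0,0,0],[0,0,0],1],[[0,0,0],[0,0,0],1],[[0,0,0],[0,0,0],1],[[0,0,0],[0,0,0],1],[[0,0,0],[0,0,0],1]], grip_force=30)

```text
t: 5.58
tool_pos: [0.4235, 0.1656, 0.0443]
tool_rot: [[-0.094, 0.996, 0.002], [0.996, 0.094, 0.0], [0.0, 0.002, -1.0]]
ft_force: [2.0, 0.3, 0.1]
grip_width: 0.0125
gripper_force: 30.0
```

Run:
```python
from h import *
to(.421,.166,.04,YAW);s=state();print(s["torque"],s["gripper_force"],np.degrees(s["q"]).round(0))
```

```text
t 5.6 pos [0.4235 0.1656 0.0443] yaw 95.41 tz [ 0.002  0.    -1.   ] q6 0.9 w 0.0125 F [2.  0.3 0.1]
 need units [ 0.02 -0.1   0.17] turn z units -0.01
[-0.02213983 -0.42174489 -0.04400401] 30.004544681869447 [  6.  12. 117.  -0.  51.   1.]
```

step_arm(series=[[[0,0,0.6],[0,0,0],1],[[0,0,0.6],[0,0,0],1],[[0,0,0.6],[0,0,0],1],[[0,0,0.6],[0,0,0],1],[[0,0,0.6],[0,0,0],1],[[0,0,0.6],[0,0,0],1],[[0,0,0.6],[0,0,0],1],[[0,0,0.6],[0,0,0],1],[[0,0,0.6],[0,0,0],1],[[0,0,0.6],[0,0,0],1],[[0,0,0],[0,0,0],1],[[0,0,0],[0,0,0],1],[[0,0,0],[0,0,0],1]])

```text
t: 6.67
tool_pos: [0.4224, 0.1659, 0.0442]
tool_rot: [[0.509, 0.861, -0.0], [0.861, -0.509, 0.0], [0.0, -0.0, -1.0]]
ft_force: [-2.8, 0.4, 5.8]
grip_width: 0.0128
gripper_force: 30.0
```

Run:
```python
from h import *
to(.4235,.166,.04,YAW-36);s=state();print(s["torque"],s["gripper_force"])
```

```text
t 6.7 pos [0.4224 0.1659 0.0442] yaw 59.42 tz [-0.  0. -1.] q6 36.9 w 0.0128 F [-2.8  0.4  5.8]
 need units [0.03 0.04 0.17] turn z units -0.01
[ 0.16079824  0.30335333 -0.04056334] 29.994452018290758
```

step_arm(series=[[[0,0,0],[0,0,0],-0.2],[[0,0,0],[0,0,0],-0.2],[[0,0,0],[0,0,0],-0.2],[[0,0,0],[0,0,0],-0.2],[[0,0,0],[0,0,-0.5],-0.2],[[0,0,0],[0,0,-1],-0.2],[[0,0,0],[0,0,-1],-0.2],[[0,0,0],[0,0,-0.8],-0.2],[[0,0,-1],[0,0,0],-0.2],[[0,0,-1],[0,0,0],-0.2],[[0,0,-1],[0,0,0],-0.2],[[0,0,-1],[0,0,0],-0.2],[[0,0,-1],[0,0,0],-0.2],[[0,0,-1],[0,0,0],-0.2],[[0,0,0],[0,0,0],-0.2]])

```text
t: 7.92
tool_pos: [0.4223, 0.1654, 0.1261]
tool_rot: [[-0.098, 0.995, -0.0], [0.995, 0.098, -0.0], [-0.0, -0.0, -1.0]]
ft_force: [0.0, -0.7, -0.7]
grip_width: 0.0529
gripper_force: 0.0
```

step_arm(series=[[[0,0,0],[-0.9,-0.1,0],-0.2],[[0,0,0],[-0.9,-0.1,0],-0.2],[[0,0,0],[-0.9,-0.1,0],-0.2],[[0,0,0],[-0.9,-0.1,0],-0.2],[[0,0,0],[-0.9,-0.1,0],-0.2],[[0,0,0],[-0.9,-0.1,0],-0.2],[[0,0,0],[-0.9,-0.1,0],-0.2],[[0,0,0],[-0.9,-0.1,0],-0.2],[[0,0,0],[-0.9,-0.1,0],-0.2],[[0,0,0],[-0.9,-0.1,0],-0.2],[[0,0,0],[-0.9,-0.1,0],-0.2],[[0,0,0],[-0.9,-0.1,0],-0.2],[[0,0,0],[-0.9,-0.1,0],-0.2],[[0,0,0],[-0.9,-0.1,0],-0.2],[[0,0,0],[-0.9,-0.1,0],-0.2],[[0,0,0],[-0.9,-0.1,0],-0.2],[[0,0,0],[-0.9,-0.1,0],-0.2],[[0,0,0],[-0.7,-0.1,0],-0.2],[[0,0,0],[0,0,0],-0.2],[[0,0,0],[0,0,0],-0.2]])

```text
t: 9.58
tool_pos: [0.4151, -0.2373, 0.126]
tool_rot: [[-0.09, 0.996, -0.0], [0.996, 0.09, 0.001], [0.001, -0.0, -1.0]]
ft_force: [0.1, 0.1, -0.6]
grip_width: 0.0529
gripper_force: 0.0
```

```bash
cat >> h.py <<'E'
AX=np.array([.422,.166])
def dishes(n="side"):
    p,d=grab_frame(n)
    return p
E
python3 - <<'E'
from h import *
to(*wld(.40,-.0446),.006,YAW)
for n in("top","side"):
    p,d=grab_frame(n);cv2.imwrite(f"pics/{n}1.png",p[:,:,::-1])
print(proj("side",[[*wld(.325,-.0446),.016],[*wld(.475,-.053),.016],[.537,-.153,.016]]))
E
```

```text
t 9.6 pos [ 0.4151 -0.2373  0.126 ] yaw 95.17 tz [-0.     0.001 -1.   ] q6 -49.2 w 0.0529 F [ 0.1  0.1 -0.6]
 need units [0.03 0.03 4.8 ] turn z units -0.05
[[293.48261433 255.24801239]
 [303.62994666 292.58107586]
 [347.55205513 249.1668227 ]]
```

View pics/side1.png

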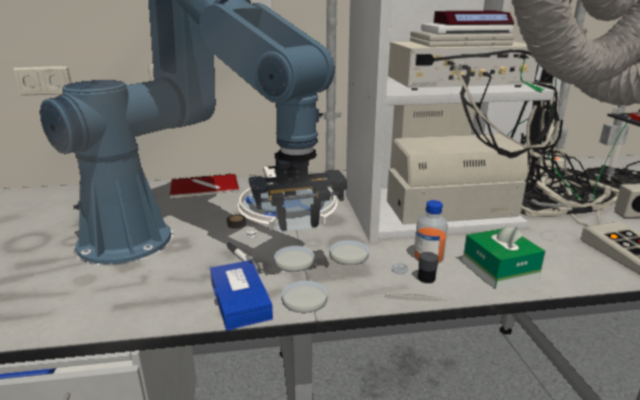

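View pics/top1.png

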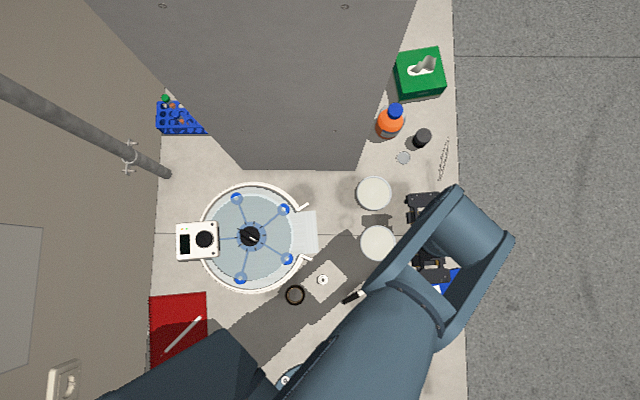

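Three dishes confirmed at the same pixels (side (294,257), (304,296), (348,252)); the wheel has turned so a pocket (lobes (284,209), (288,258)) faces the mouth. Descending behind the nearest dish and pushing.

step_arm(series=[[[0,0,0],[0,0,0.9],-0.2],[[0,0,0],[0,0,0.9],-0.2],[[0,0,0],[0,0,0.9],-0.2],[[0,0,0],[0,0,0.9],-0.2],[[0,0,0],[0,0,0.7],-0.2],[[0,0,0],[0,0,0.5],-0.2],[[0,0,0],[0.3,0,0],-0.2],[[0,0,0],[0.4,0,0],-0.2],[[0,0,0],[0.4,0,0],-0.2],[[0,0,0],[0.4,0.12,0],-0.2],[[0,0,0],[0.4,0.12,0],-0.2],[[0,0,0],[0.4,0.12,0],-0.2],[[0,0,0],[0.4,0.12,0],-0.2],[[0,0,0],[0.4,0.12,0],-0.2],[[0,0,0],[0.4,0.12,0],-0.2],[[0,0,0],[0.4,0.12,0],-0.2],[[0,0,0],[0.4,0.12,0],-0.2],[[0,0,0],[0.4,0.12,0],-0.2]])

```text
t: 11.18
tool_pos: [0.4313, -0.1164, 0.0062]
tool_rot: [[-0.094, 0.996, -0.0], [0.996, 0.094, 0.0], [0.0, -0.0, -1.0]]
ft_force: [0.1, -0.5, 0.3]
grip_width: 0.053
gripper_force: 0.3
```

Run:
```python
from h import *
to(*wld(.227,0),.006,YAW);print(ind(state()["tool_pos"]))
p,d=grab_frame("side");cv2.imwrite("pics/s2.png",p[150:330,200:400,::-1].repeat(3,0).repeat(3,1))
print(proj("side",[[*wld(ind(state()["tool_pos"])[0]-.047,ind(state()["tool_pos"])[1]),.016]]))
```

```text
t 11.2 pos [ 0.4313 -0.1164  0.0062] yaw 95.41 tz [-0.  0. -1.] q6 -35.8 w 0.053 F [ 0.1 -0.5  0.3]
 need units [2.2  0.7  0.01] turn z units -0.01
[ 0.28201502 -0.01752725]
[[297.11033069 235.71193845]]
```

View pics/s2.png

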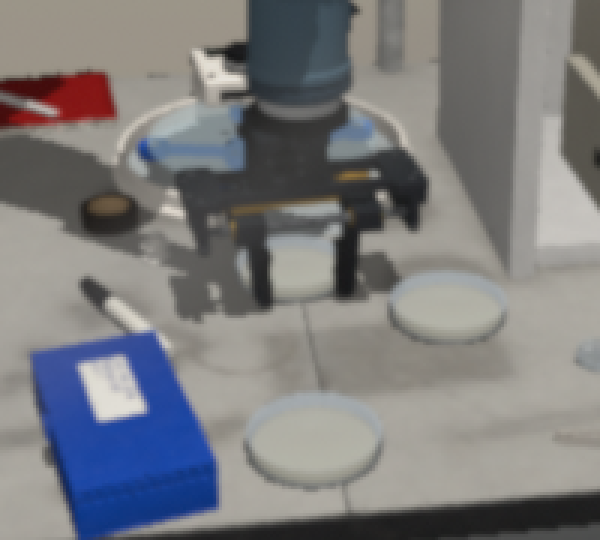

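Crop shows the dish nested in front of both fingers; the other two dishes are untouched. Continue into the mouth.

step_arm(series=[[[0,0,0],[0.37,0.12,0],-0.2],[[0,0,0],[0.37,0.12,0],-0.2],[[0,0,0],[0.37,0.12,0],-0.2],[[0,0,0],[0.37,0.12,0],-0.2],[[0,0,0],[0.37,0.12,0],-0.2],[[0,0,0],[0.37,0.1,0],-0.2],[[0,0,0],[0.4,0,0],-0.2],[[0,0,0],[0.4,0,0],-0.2],[[0,0,0],[0.4,0,0],-0.2],[[0,0,0],[0.4,0,0],-0.2],[[0,0,0],[0.4,0,0],-0.2],[[0,0,0],[0.4,0,0],-0.2],[[0,0,0],[0.4,0,0],-0.2],[[0,0,0],[0.3,0,0],-0.2],[[0,0,0],[0.3,0,0],-0.2],[[0,0,0],[0.2,0,0],-0.2],[[0,0,0],[0,0,0],-0.2]])

```text
t: 12.65
tool_pos: [0.4346, 0.03, 0.0062]
tool_rot: [[-0.095, 0.995, -0.0], [0.995, 0.095, 0.0], [0.0, -0.0, -1.0]]
ft_force: [-0.5, -0.8, -0.0]
grip_width: 0.0525
gripper_force: 0.0
```

Run:
```python
from h import *
to(*wld(.133,0),.006,YAW);print(ind(state()["tool_pos"]))
```

```text
t 12.7 pos [0.4346 0.03   0.0062] yaw 95.47 tz [-0.  0. -1.] q6 -17.2 w 0.0525 F [-0.5 -0.8 -0. ]
 need units [0.14 0.01 0.01] turn z units 0.0
[ 0.13657969 -0.00036789]
```

step_arm(series=[[[0,0,0],[0.08,0,0],-0.2],[[0,0,0],[0.08,0,0],-0.2],[[0,0,0],[0.06,0,0],-0.2],[[0,0,0],[0,0,0],-0.2]])

```text
t: 12.98
tool_pos: [0.4343, 0.0345, 0.0062]
tool_rot: [[-0.094, 0.996, -0.0], [0.996, 0.094, 0.0], [0.0, -0.0, -1.0]]
ft_force: [-0.0, 0.2, -0.4]
grip_width: 0.0529
gripper_force: 0.0
```

Run:
```python
from h import *
to(*wld(.133,0),.006,YAW);print(ind(state()["tool_pos"]))
```

```text
t 13.0 pos [0.4343 0.0345 0.0062] yaw 95.4 tz [-0.  0. -1.] q6 -16.5 w 0.0529 F [-0.   0.2 -0.4]
 need units [-0.04  0.01  0.01] turn z units -0.01
[ 0.13204429 -0.00020716]
```

step_arm(series=[[[0,0,0],[0.06,0,0],-0.2],[[0,0,0],[0.06,0,0],-0.2],[[0,0,0],[0,0,0],-0.2]])

```text
t: 13.23
tool_pos: [0.4346, 0.0367, 0.0064]
tool_rot: [[-0.095, 0.995, 0.001], [0.995, 0.095, -0.002], [-0.002, 0.001, -1.0]]
ft_force: [0.2, -4.5, -0.2]
grip_width: 0.0526
gripper_force: 2.4
```

Run:
```python
from h import *
to(*wld(.133,0),.006,YAW);print(ind(state()["tool_pos"]))
p,d=grab_frame("side");cv2.imwrite("pics/s3.png",p[150:270,200:400,::-1].repeat(4,0).repeat(4,1))
```

```text
t 13.2 pos [0.4346 0.0367 0.0064] yaw 95.45 tz [ 0.001 -0.002 -1.   ] q6 -16.1 w 0.0526 F [ 0.2 -4.5 -0.2]
 need units [-0.12 -0.01  0.02] turn z units -0.0
[0.12991453 0.00022733]
```

View pics/s3.png

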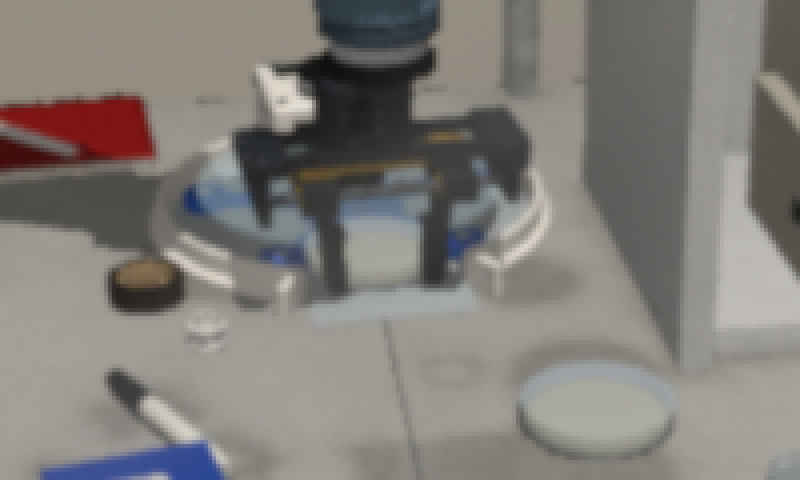

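The dish is home against the hub (4.5 N reaction at tool s=130 mm, fingers inside the mouth). Back out, go to the knob.

step_arm(series=[[[0,0,0],[-0.5,0,0],-0.2],[[0,0,0],[-0.5,0,0],-0.2],[[0,0,0],[0,0,-0.8],-0.2],[[0,0,0],[0,0,-1],-0.2],[[0,0,0],[0,0,-1],-0.2],[[0,0,0],[0,0,-1],-0.2],[[0,0,0],[0,0,-0.9],-0.2],[[0,0,0],[0.9,0,0],-0.2],[[0,0,0],[0.9,0,0],-0.2],[[0,0,0],[0.9,0,0],-0.2],[[0,0,0],[0.9,0,0],-0.2],[[0,0,0],[0.9,0,0],-0.2],[[0,0,0],[0.9,0,0],-0.2],[[0,0,0],[0.8,0,0],-0.2],[[0,0,1],[0,0,0],-0.2],[[0,0,1],[0,0,0],-0.2],[[0,0,1],[0,0,0],-0.2],[[0,0,1],[0,0,0],-0.2],[[0,0,1],[0,0,0],-0.2],[[0,0,1],[0,0,0],-0.2]])

```text
t: 14.95
tool_pos: [0.4216, 0.167, 0.1236]
tool_rot: [[0.513, 0.858, -0.0], [0.858, -0.513, 0.0], [-0.0, -0.0, -1.0]]
ft_force: [-0.4, -0.7, 0.1]
grip_width: 0.0529
gripper_force: 0.0
```

Run:
```python
from h import *
to(*wld(0,0),.043,YAW-36)
```

```text
t 14.9 pos [0.4216 0.167  0.1236] yaw 59.11 tz [-0.  0. -1.] q6 37.4 w 0.0529 F [-0.4 -0.7  0.1]
 need units [-0.03  0.04  3.23] turn z units -0.06
```

step_arm(series=[[[0,0,0],[-0.03,0.04,0.7],-0.2],[[0,0,0],[0,0,0.7],-0.2],[[0,0,0],[0,0,0.7],-0.2],[[0,0,0],[0,0,0.6],-0.2],[[0,0,0],[0,0,0.5],-0.2],[[0,0,0],[0,0,0],-0.2],[[0,0,0],[0,0,0],1],[[0,0,0],[0,0,0],1],[[0,0,0],[0,0,0],1],[[0,0,0],[0,0,0],1],[[0,0,0],[0,0,0],1],[[0,0,0],[0,0,0],1],[[0,0,0],[0,0,0],1]], grip_force=30)

```text
t: 16.03
tool_pos: [0.4224, 0.166, 0.0441]
tool_rot: [[0.509, 0.861, 0.0], [0.861, -0.509, 0.0], [0.0, 0.0, -1.0]]
ft_force: [-0.9, 0.6, 3.8]
grip_width: 0.0129
gripper_force: 30.0
```

step_arm(series=[[[0,0,0.6],[0,0,0],1],[[0,0,0.6],[0,0,0],1],[[0,0,0.6],[0,0,0],1],[[0,0,0.6],[0,0,0],1],[[0,0,0.6],[0,0,0],1],[[0,0,0.6],[0,0,0],1],[[0,0,0.6],[0,0,0],1],[[0,0,0.6],[0,0,0],1],[[0,0,0.6],[0,0,0],1],[[0,0,0.6],[0,0,0],1],[[0,0,0.6],[0,0,0],1],[[0,0,0.6],[0,0,0],1],[[0,0,0.6],[0,0,0],1],[[0,0,0.6],[0,0,0],1],[[0,0,0.6],[0,0,0],1],[[0,0,0.6],[0,0,0],1],[[0,0,0.6],[0,0,0],1],[[0,0,0.6],[0,0,0],1],[[0,0,0.6],[0,0,0],1],[[0,0,0.6],[0,0,0],1]])

```text
t: 17.7
tool_pos: [0.4215, 0.1677, 0.0441]
tool_rot: [[0.975, -0.221, -0.001], [-0.221, -0.975, 0.003], [-0.002, -0.003, -1.0]]
ft_force: [-4.0, 10.2, 6.1]
grip_width: 0.0127
gripper_force: 30.0
```

Run:
```python
from h import *
to(*wld(0,0),.043,YAW-108);print(state()["torque"])
```

```text
t 17.7 pos [0.4215 0.1677 0.0441] yaw -12.8 tz [-0.001  0.003 -1.   ] q6 109.1 w 0.0127 F [-4.  10.2  6.1]
 need units [0.03 0.06 0.04] turn z units -0.04
[1.72583613 0.67755617 0.05480519]
```

step_arm(series=[[[0,0,0],[0,0,0],-0.2],[[0,0,0],[0,0,0],-0.2],[[0,0,0],[0,0,0],-0.2],[[0,0,0],[0,0,0],-0.2],[[0,0,0],[0,0,-0.5],-0.2],[[0,0,0],[0,0,-1],-0.2],[[0,0,0],[0,0,-1],-0.2],[[0,0,0],[0,0,-0.8],-0.2],[[0,0,-1],[0,0,0],-0.2],[[0,0,-1],[0,0,0],-0.2],[[0,0,-1],[0,0,0],-0.2],[[0,0,-1],[0,0,0],-0.2],[[0,0,-1],[0,0,0],-0.2],[[0,0,-1],[0,0,0],-0.2]])

```text
t: 18.87
tool_pos: [0.4223, 0.1655, 0.1262]
tool_rot: [[0.916, 0.402, -0.0], [0.402, -0.916, -0.0], [-0.0, 0.0, -1.0]]
ft_force: [0.6, -0.3, 0.9]
grip_width: 0.0529
gripper_force: 0.0
```

step_arm(series=[[[0,0,-1],[0,0,0],-0.2],[[0,0,-1],[0,0,0],-0.2],[[0,0,-1],[0,0,0],-0.2],[[0,0,-1],[0,0,0],-0.2],[[0,0,-1],[0,0,0],-0.2],[[0,0,-1],[0,0,0],-0.2],[[0,0,-1],[0,0,0],-0.2],[[0,0,-1],[0,0,0],-0.2],[[0,0,-1],[0,0,0],-0.2],[[0,0,-1],[0,0,0],-0.2],[[0,0,-1],[0,0,0],-0.2],[[0,0,-1],[0,0,0],-0.2],[[0,0,0],[0,0,0],-0.2]])

```text
t: 19.95
tool_pos: [0.4222, 0.1655, 0.1261]
tool_rot: [[-0.098, 0.995, -0.0], [0.995, 0.098, -0.0], [-0.0, -0.0, -1.0]]
ft_force: [0.0, 0.3, -1.3]
grip_width: 0.0529
gripper_force: 0.0
```

```bash
cat >> h.py <<'E'
def find(n,xy,w=30):
    p,d=grab_frame(n);u,v=proj(n,[[*xy,.016]])[0].astype(int)
    g=cv2.GaussianBlur(p,(0,0),.7).astype(int);m=np.zeros(p.shape[:2],bool);sl=(slice(v-w,v+w),slice(u-w,u+w))
    m[sl]=g[sl].sum(2)>600
    for b in blobs(m,200,3000):
        R=ray(n,rim(b[2]),.012);c=circ(R);print(n,"dish",b[0].round(1),b[1][4],c[0].round(4),round(c[1],4),"ind",ind(c[0]).round(4))
    return p
E
python3 - <<'E'
from h import *
to(*wld(.55,-.054),.006,YAW)
for n in("top","side"):
    for c in((.537,-.153),(.413,-.312)): p=find(n,c)
    cv2.imwrite(f"pics/{n}4.png",p[:,:,::-1])
E
```

```text
t 19.9 pos [0.4222 0.1655 0.1261] yaw 95.63 tz [-0. -0. -1.] q6 0.7 w 0.0529 F [ 0.   0.3 -1.3]
 need units [-21.97  -2.24   4.81] turn z units 0.03
top dish [373.7 193. ] 785 [ 0.5379 -0.1537] 0.0409 ind [0.3293 0.0851]
top dish [436.3 240.7] 885 [ 0.414  -0.3152] 0.0424 ind [ 0.4782 -0.0537]
```

View pics/top4.png

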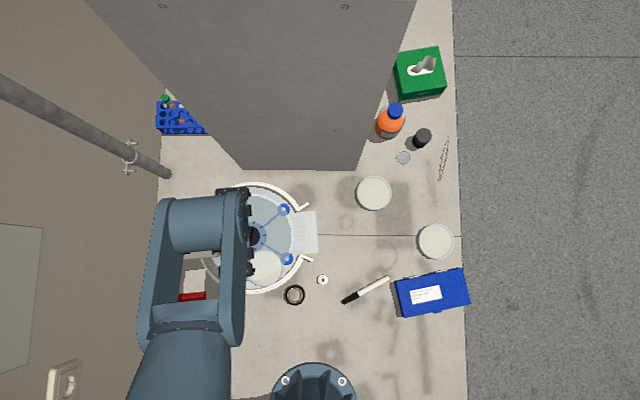

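Dish at about (265,265) has been carried one pocket on; next empty pocket at the mouth; other dishes unmoved. Going behind the far dish.

step_arm(series=[[[0,0,0],[-0.9,-0.09,0],-0.2],[[0,0,0],[-0.9,-0.09,0],-0.2],[[0,0,0],[-0.9,-0.09,0],-0.2],[[0,0,0],[-0.9,-0.09,0],-0.2],[[0,0,0],[-0.9,-0.09,0],-0.2],[[0,0,0],[-0.9,-0.09,0],-0.2],[[0,0,0],[-0.9,-0.09,0],-0.2],[[0,0,0],[-0.9,-0.09,0],-0.2],[[0,0,0],[-0.9,-0.09,0],-0.2],[[0,0,0],[-0.9,-0.09,0],-0.2],[[0,0,0],[-0.9,-0.09,0],-0.2],[[0,0,0],[-0.9,-0.09,0],-0.2],[[0,0,0],[-0.9,-0.09,0],-0.2],[[0,0,0],[-0.9,-0.09,0],-0.2],[[0,0,0],[-0.9,-0.09,0],-0.2],[[0,0,0],[-0.9,-0.09,0],-0.2],[[0,0,0],[-0.9,-0.09,0],-0.2],[[0,0,0],[-0.9,-0.09,0],-0.2],[[0,0,0],[-0.9,-0.09,0],-0.2],[[0,0,0],[-0.9,-0.09,0],-0.2]])

```text
t: 21.82
tool_pos: [0.4197, -0.2876, 0.1262]
tool_rot: [[-0.092, 0.996, -0.0], [0.996, 0.092, 0.0], [0.0, -0.0, -1.0]]
ft_force: [0.7, -0.7, 0.1]
grip_width: 0.0529
gripper_force: 0.0
```

step_arm(series=[[[0,0,0],[-0.9,-0.09,0],-0.2],[[0,0,0],[-0.9,-0.09,0],-0.2],[[0,0,0],[-0.9,-0.09,0],-0.2],[[0,0,0],[-0.8,-0.08,0],-0.2],[[0,0,0],[0,0,0],-0.2],[[0,0,0],[0,0,0],-0.2]])

```text
t: 22.32
tool_pos: [0.4191, -0.3749, 0.1259]
tool_rot: [[-0.092, 0.996, -0.0], [0.996, 0.092, 0.001], [0.001, -0.0, -1.0]]
ft_force: [-0.5, -0.4, 0.3]
grip_width: 0.0529
gripper_force: 0.0
```

Run:
```python
from h import *
to(*wld(.54,-.0535),.006,YAW)
find("side",(.414,-.314));
```

```text
t 22.3 pos [ 0.4191 -0.3749  0.1259] yaw 95.25 tz [-0.     0.001 -1.   ] q6 -59.2 w 0.0529 F [-0.5 -0.4  0.3]
 need units [-0.07  0.03  4.8 ] turn z units -0.03
```

step_arm(series=[[[0,0,0],[0,0,0.9],-0.2],[[0,0,0],[0,0,0.9],-0.2],[[0,0,0],[0,0,0.9],-0.2],[[0,0,0],[0,0,0.9],-0.2],[[0,0,0],[0,0,0.7],-0.2],[[0,0,0],[0,0,0.5],-0.2],[[0,0,0],[0.3,0,0],-0.2],[[0,0,0],[0.4,0,0],-0.2],[[0,0,0],[0.4,0.07,0],-0.2],[[0,0,0],[0.4,0.07,0],-0.2],[[0,0,0],[0.4,0.07,0],-0.2],[[0,0,0],[0.4,0.07,0],-0.2],[[0,0,0],[0.4,0.07,0],-0.2],[[0,0,0],[0.4,0.07,0],-0.2],[[0,0,0],[0.4,0.07,0],-0.2],[[0,0,0],[0.4,0.07,0],-0.2],[[0,0,0],[0.4,0.07,0],-0.2],[[0,0,0],[0.4,0.07,0],-0.2]])

```text
t: 23.87
tool_pos: [0.4258, -0.2547, 0.0062]
tool_rot: [[-0.094, 0.996, -0.0], [0.996, 0.094, 0.0], [0.0, -0.0, -1.0]]
ft_force: [-0.1, 0.8, 0.5]
grip_width: 0.0528
gripper_force: 0.3
```

step_arm(series=[[[0,0,0],[0.4,0.07,0],-0.2],[[0,0,0],[0.4,0.07,0],-0.2],[[0,0,0],[0.4,0.07,0],-0.2],[[0,0,0],[0.4,0.07,0],-0.2],[[0,0,0],[0.4,0.07,0],-0.2],[[0,0,0],[0.4,0.07,0],-0.2],[[0,0,0],[0.4,0.07,0],-0.2],[[0,0,0],[0.4,0.07,0],-0.2],[[0,0,0],[0.4,0.07,0],-0.2],[[0,0,0],[0.4,0.07,0],-0.2],[[0,0,0],[0.4,0.07,0],-0.2],[[0,0,0],[0.4,0.07,0],-0.2]])

```text
t: 24.87
tool_pos: [0.4354, -0.1333, 0.0062]
tool_rot: [[-0.094, 0.996, -0.0], [0.996, 0.094, 0.0], [0.0, -0.0, -1.0]]
ft_force: [0.2, -0.5, -0.2]
grip_width: 0.0526
gripper_force: 0.3
```

Run:
```python
from h import *
to(*wld(.224,0),.006,YAW);i=ind(state()["tool_pos"]);print(i)
p,d=grab_frame("side");cv2.imwrite("pics/s5.png",p[150:330,200:400,::-1].repeat(3,0).repeat(3,1))
```

```text
t 24.9 pos [ 0.4354 -0.1333  0.0062] yaw 95.41 tz [-0.  0. -1.] q6 -37.4 w 0.0526 F [ 0.2 -0.5 -0.2]
 need units [3.01 0.6  0.01] turn z units -0.01
[ 0.29919968 -0.01508442]
```

View pics/s5.png

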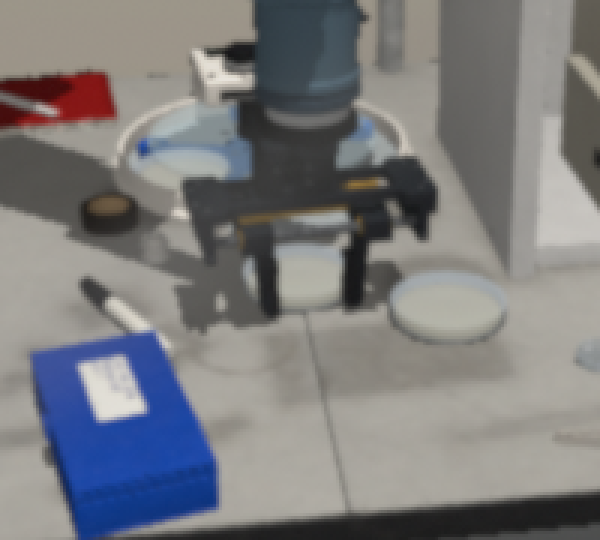

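Dish nested between the fingers at crop (305,275); the last dish unmoved. Continue.

step_arm(series=[[[0,0,0],[0.38,0.075,0],-0.2],[[0,0,0],[0.38,0.075,0],-0.2],[[0,0,0],[0.38,0.075,0],-0.2],[[0,0,0],[0.38,0.075,0],-0.2],[[0,0,0],[0.38,0.075,0],-0.2],[[0,0,0],[0.38,0.075,0],-0.2],[[0,0,0],[0.38,0.075,0],-0.2],[[0,0,0],[0.38,0.075,0],-0.2],[[0,0,0],[0.4,0,0],-0.2],[[0,0,0],[0.4,0,0],-0.2],[[0,0,0],[0.4,0,0],-0.2],[[0,0,0],[0.4,0,0],-0.2],[[0,0,0],[0.4,0,0],-0.2],[[0,0,0],[0.4,0,0],-0.2],[[0,0,0],[0.4,0,0],-0.2],[[0,0,0],[0.3,0,0],-0.2],[[0,0,0],[0.2,0,0],-0.2],[[0,0,0],[0.1,0,0],-0.2],[[0,0,0],[0,0,0],-0.2]])

```text
t: 26.5
tool_pos: [0.435, 0.0279, 0.0062]
tool_rot: [[-0.095, 0.995, -0.0], [0.995, 0.095, 0.0], [0.0, -0.0, -1.0]]
ft_force: [0.4, -0.7, 0.3]
grip_width: 0.0528
gripper_force: 0.0
```

Run:
```python
from h import *
to(*wld(.130,0),.006,YAW);print(ind(state()["tool_pos"]))
```

```text
t 26.5 pos [0.435  0.0279 0.0062] yaw 95.45 tz [-0.  0. -1.] q6 -17.5 w 0.0528 F [ 0.4 -0.7  0.3]
 need units [0.35 0.01 0.01] turn z units 0.0
[ 0.1387154  -0.00014521]
```

step_arm(series=[[[0,0,0],[0.1,0,0],-0.2],[[0,0,0],[0.1,0,0],-0.2],[[0,0,0],[0.1,0,0],-0.2],[[0,0,0],[0.07,0,0],-0.2],[[0,0,0],[0,0,0],-0.2]])

```text
t: 26.92
tool_pos: [0.4345, 0.0364, 0.0063]
tool_rot: [[-0.095, 0.996, 0.0], [0.996, 0.095, -0.001], [-0.001, 0.0, -1.0]]
ft_force: [0.7, -2.2, -1.0]
grip_width: 0.0528
gripper_force: 1.1
```

Run:
```python
from h import *
to(*wld(.130,0),.006,YAW);print(ind(state()["tool_pos"]))
```

```text
t 26.9 pos [0.4345 0.0364 0.0063] yaw 95.43 tz [ 0.    -0.001 -1.   ] q6 -16.3 w 0.0528 F [ 0.7 -2.2 -1. ]
 need units [ 0.01 -0.01  0.01] turn z units -0.0
[1.30221724e-01 1.27788967e-04]
```

step_arm(series=[[[0,0,0],[-0.5,0,0],-0.2],[[0,0,0],[-0.5,0,0],-0.2],[[0,0,0],[0,0,-0.8],-0.2],[[0,0,0],[0,0,-1],-0.2],[[0,0,0],[0,0,-1],-0.2],[[0,0,0],[0,0,-1],-0.2],[[0,0,0],[0,0,-0.9],-0.2],[[0,0,0],[0.9,0,0],-0.2],[[0,0,0],[0.9,0,0],-0.2],[[0,0,0],[0.9,0,0],-0.2],[[0,0,0],[0.9,0,0],-0.2],[[0,0,0],[0.9,0,0],-0.2],[[0,0,0],[0.9,0,0],-0.2],[[0,0,0],[0.8,0,0],-0.2]])

```text
t: 28.08
tool_pos: [0.4215, 0.1673, 0.1237]
tool_rot: [[-0.094, 0.996, -0.0], [0.996, 0.094, 0.0], [0.0, -0.0, -1.0]]
ft_force: [0.5, 0.4, -0.0]
grip_width: 0.0527
gripper_force: 0.0
```

step_arm(series=[[[0,0,-1],[0,0,0],-0.2],[[0,0,-1],[0,0,0],-0.2],[[0,0,-1],[0,0,0],-0.2],[[0,0,-1],[0,0,0],-0.2],[[0,0,-1],[0,0,0],-0.2],[[0,0,-1],[0,0,0],-0.2],[[0,0,-1],[0,0,0],-0.2],[[0,0,-1],[0,0,0],-0.2],[[0,0,-1],[0,0,0],-0.2],[[0,0,-1],[0,0,0],-0.2],[[0,0,-1],[0,0,0],-0.2],[[0,0,-1],[0,0,0],-0.2],[[0,0,0],[0,0,0],-0.2]])

```text
t: 29.17
tool_pos: [0.4218, 0.166, 0.1236]
tool_rot: [[-0.977, 0.214, -0.0], [0.214, 0.977, 0.0], [0.0, 0.0, -1.0]]
ft_force: [-0.6, -0.1, -0.4]
grip_width: 0.0528
gripper_force: 0.0
```

Run:
```python
from h import *
to(*wld(0,0),.043,YAW+72)
```

```text
t 29.2 pos [0.4218 0.166  0.1236] yaw 167.62 tz [-0.  0. -1.] q6 -71.2 w 0.0528 F [-0.6 -0.1 -0.4]
 need units [-0.01  0.    3.22] turn z units 0.03
```

step_arm(series=[[[0,0,0],[0,0,0.7],-0.2],[[0,0,0],[0,0,0.7],-0.2],[[0,0,0],[0,0,0.7],-0.2],[[0,0,0],[0,0,0.6],-0.2],[[0,0,0],[0,0,0.5],-0.2],[[0,0,0],[0,0,0],-0.2],[[0,0,0],[0,0,0],1],[[0,0,0],[0,0,0],1],[[0,0,0],[0,0,0],1],[[0,0,0],[0,0,0],1],[[0,0,0],[0,0,0],1],[[0,0,0],[0,0,0],1],[[0,0,0],[0,0,0],1]], grip_force=30)

```text
t: 30.25
tool_pos: [0.4228, 0.1675, 0.0443]
tool_rot: [[-0.976, 0.219, 0.002], [0.219, 0.976, 0.003], [-0.001, 0.004, -1.0]]
ft_force: [1.0, 9.2, -1.0]
grip_width: 0.0126
gripper_force: 30.0
```

step_arm(series=[[[0,0,0.6],[0,0,0],1],[[0,0,0.6],[0,0,0],1],[[0,0,0.6],[0,0,0],1],[[0,0,0.6],[0,0,0],1],[[0,0,0.6],[0,0,0],1],[[0,0,0.6],[0,0,0],1],[[0,0,0.6],[0,0,0],1],[[0,0,0.6],[0,0,0],1],[[0,0,0.6],[0,0,0],1],[[0,0,0.6],[0,0,0],1],[[0,0,0.6],[0,0,0],1],[[0,0,0.6],[0,0,0],1],[[0,0,0.6],[0,0,0],1],[[0,0,0.6],[0,0,0],1],[[0,0,0.6],[0,0,0],1],[[0,0,0.6],[0,0,0],1],[[0,0,0.6],[0,0,0],1],[[0,0,0.6],[0,0,0],1],[[0,0,0.6],[0,0,0],1],[[0,0,0.6],[0,0,0],1]])

```text
t: 31.92
tool_pos: [0.4233, 0.1668, 0.0444]
tool_rot: [[-0.091, 0.996, 0.003], [0.996, 0.091, 0.001], [0.001, 0.003, -1.0]]
ft_force: [2.8, 3.9, -0.9]
grip_width: 0.0129
gripper_force: 29.8
```

step_arm(series=[[[0,0,0],[0,0,0],-0.2],[[0,0,0],[0,0,0],-0.2],[[0,0,0],[0,0,0],-0.2],[[0,0,0],[0,0,0],-0.2],[[0,0,0],[0,0,-0.5],-0.2],[[0,0,0],[0,0,-1],-0.2],[[0,0,0],[0,0,-1],-0.2],[[0,0,0],[0,0,-1],-0.2],[[0,0,0],[0,0,0],-0.2]])

```text
t: 32.67
tool_pos: [0.425, 0.1664, 0.1357]
tool_rot: [[-0.095, 0.995, 0.008], [0.995, 0.095, 0.001], [0.0, 0.008, -1.0]]
ft_force: [1.3, -0.3, 0.2]
grip_width: 0.0529
gripper_force: 0.0
```

Run:
```python
from h import *
to(*wld(.35,0.085),.13,YAW)
p=find("top",(.537,-.153),40);p2=find("side",(.537,-.153))
cv2.imwrite("pics/top6.png",p[:,:,::-1])
h=cv2.cvtColor(p,cv2.COLOR_RGB2HSV)
for (u,v) in((390,120),(422,138)): print(ray("top",(u,v),.0),ray("top",(u,v),.14))
```

```text
t 32.7 pos [0.425  0.1664 0.1357] yaw 95.47 tz [ 0.008  0.001 -1.   ] q6 1.0 w 0.0529 F [ 1.3 -0.3  0.2]
 need units [-14.01   3.27   0.25] turn z units 0.0
top dish [373.7 193. ] 791 [ 0.5381 -0.1537] 0.041 ind [0.3292 0.0852]
[[ 0.74301316 -0.20167656]] [[ 0.69415275 -0.17817361]]
[[ 0.69261628 -0.28805263]] [[ 0.65038167 -0.25319361]]
```

View pics/top6.png

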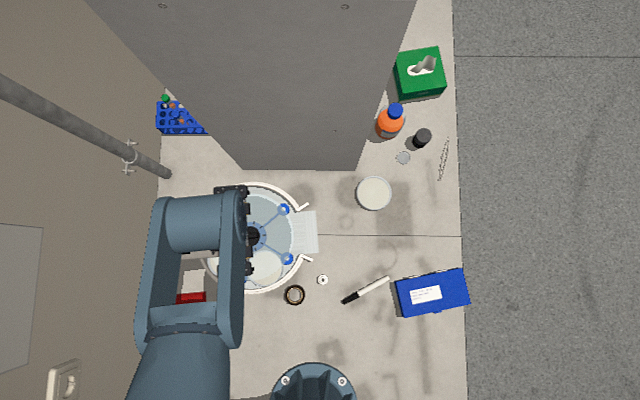

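Run:
```python
import cv2,numpy as np
a=cv2.imread("pics/top6.png")[170:300,180:330];b=cv2.imread("pics/top4.png")[170:300,180:330]
cv2.imwrite("pics/c7.png",cv2.resize(np.hstack([a,b]),None,fx=2.6,fy=2.6,interpolation=cv2.INTER_CUBIC))
```

```text
(no output)
```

View pics/c7.png

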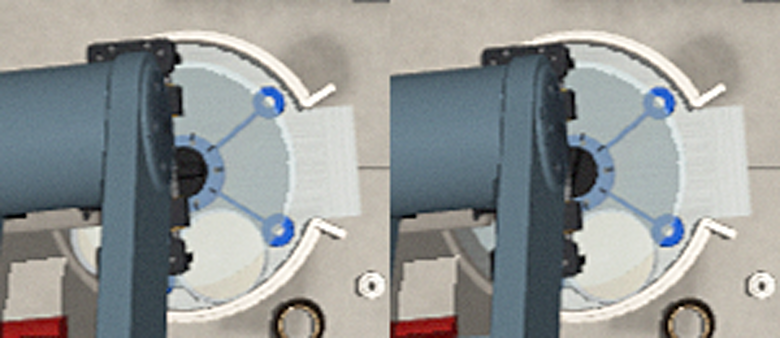

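Both loaded dishes are seen: one in the pocket next to the mouth (crop (230,245)), one farther round at left. The last dish needs to be pulled toward −x first, with the tool tilted so the gripper stays clear of the shelf panel.

step_arm(series=[[[0,0,0],[-0.9,-0.1,0],0.4],[[0,0,0],[-0.9,0,0],0.4],[[0,0,0],[-0.9,0,0],0.4],[[0,0,0],[-0.9,0,0],0.4],[[0,0,0],[-0.9,0,0],0.4],[[0,0,0],[-0.9,0,0],0.4],[[0,0,0],[-0.9,0,0],0.4],[[0,0,0],[-0.9,0,0],0.4],[[0,0,0],[-0.9,0,0],0.4],[[0,0,0],[-0.9,0,0],0.4],[[0,0,0],[-0.9,0,0],0.4],[[0,0,0],[-0.9,0,0],0.4],[[0,0,0],[-0.9,0,0],0.4],[[0,0,0],[-0.9,0,0],0.4],[[0,0,0],[-0.5,0,0],0.4],[[0,0,0],[0,0,0],0.4]])

```text
t: 34.1
tool_pos: [0.4499, -0.1619, 0.1301]
tool_rot: [[-0.092, 0.996, -0.002], [0.996, 0.092, 0.001], [0.001, -0.001, -1.0]]
ft_force: [-0.1, 0.2, 0.4]
grip_width: 0.0263
gripper_force: 0.0
```

step_arm(series=[[[0,0,1],[0,0,0],0.4],[[0,0,1],[0,0,0],0.4],[[0,0,1],[0,0,0],0.4],[[0,0,1],[0,0,0],0.4],[[0,0,1],[0,0,0],0.4],[[0,0,1],[0,0,0],0.4],[[0,0,1],[0,0,0],0.4],[[0,0,1],[0,0,0],0.4],[[0,0,1],[0,0,0],0.4],[[0,0,1],[0,0,0],0.4],[[0,0,1],[0,0,0],0.4],[[0,0,1],[0,0,0],0.4],[[0,0,1],[0,0,0],0.4],[[0,0,1],[0,0,0],0.4],[[0,0,1],[0,0,0],0.4],[[0,0,0],[0,0,0],0.4]])

```text
t: 35.43
tool_pos: [0.4498, -0.1586, 0.1304]
tool_rot: [[0.996, 0.092, -0.002], [0.092, -0.996, 0.001], [-0.001, -0.002, -1.0]]
ft_force: [-1.1, 0.1, -0.3]
grip_width: 0.0266
gripper_force: 0.0
```

step_arm(series=[[[0,1,0],[0,0,0],0.4],[[0,1,0],[0,0,0],0.4],[[0,1,0],[0,0,0],0.4],[[0,1,0],[0,0,0],0.4],[[0,1,0],[0,0,0],0.4],[[0,1,0],[0,0,0],0.4],[[0,0,0],[0,0,0],0.4],[[0,0,0],[0,0,0],0.4]])

```text
t: 36.1
tool_pos: [0.4491, -0.1593, 0.13]
tool_rot: [[0.816, 0.094, 0.57], [0.075, -0.996, 0.057], [0.573, -0.004, -0.82]]
ft_force: [0.6, 0.6, 0.0]
grip_width: 0.0268
gripper_force: 0.0
```

Run:
```python
from h import *
to(.606,-.149,.13);s=state();print(np.degrees(s["q"]).round(1));print(s["tool_rot"].round(3))
find("top",(.538,-.154),40)
```

```text
t 36.1 pos [ 0.4491 -0.1593  0.13  ] yaw 5.26 tz [ 0.57   0.057 -0.82 ] q6 1.6 w 0.0268 F [0.6 0.6 0. ]
 need units [5.15 0.18 3.6 ] turn z units None
[-54.4  -9.9 134.1  43.8  45.8   1.6]
[[ 0.816  0.094  0.57 ]
 [ 0.075 -0.996  0.057]
 [ 0.573 -0.004 -0.82 ]]
top dish [374.  192.1] 861 [ 0.5403 -0.1545] 0.0429 ind [0.3303 0.0874]
```

step_arm(series=[[[0,0,0],[0.75,0.025,0.52],0.4],[[0,0,0],[0.75,0.025,0.52],0.4],[[0,0,0],[0.75,0.025,0.52],0.4],[[0,0,0],[0.75,0.025,0.52],0.4],[[0,0,0],[0.75,0.025,0.52],0.4],[[0,0,0],[0.75,0.025,0.52],0.4],[[0,0,0],[0.75,0.025,0.52],0.4],[[0,0,0],[0,0,0],0.4],[[0,0,0],[0,0,0],0.4]])

```text
t: 36.9
tool_pos: [0.6116, -0.1475, 0.1325]
tool_rot: [[0.814, 0.1, 0.572], [0.081, -0.995, 0.058], [0.575, -0.001, -0.818]]
ft_force: [-0.6, -0.5, -0.1]
grip_width: 0.0264
gripper_force: 0.0
```

Run:
```python
from h import *
to(.609,-.149,.012);s=state();print(np.degrees(s["q"]).round(1))
find("side",(.538,-.154),20)
```

```text
t 36.9 pos [ 0.6116 -0.1475  0.1325] yaw 5.69 tz [ 0.572  0.058 -0.818] q6 18.9 w 0.0264 F [-0.6 -0.5 -0.1]
 need units [-2.86  0.05  3.88] turn z units None
[-35.6   9.2 114.8  41.1  35.4  18.9]
```

step_arm(series=[[[0,0,0],[-0.48,0.01,0.65],0.4],[[0,0,0],[-0.48,0.01,0.65],0.4],[[0,0,0],[-0.48,0.01,0.65],0.4],[[0,0,0],[-0.48,0.01,0.65],0.4],[[0,0,0],[-0.48,0.01,0.65],0.4],[[0,0,0],[-0.44,0.01,0.6],0.4],[[0,0,0],[0,0,0],0.4],[[0,0,0],[0,0,0],0.4]])

```text
t: 37.62
tool_pos: [0.6063, -0.1497, 0.0118]
tool_rot: [[0.815, 0.096, 0.571], [0.076, -0.995, 0.058], [0.574, -0.004, -0.819]]
ft_force: [0.6, -0.2, -0.2]
grip_width: 0.0269
gripper_force: 0.0
```

Run:
```python
from h import *
to(.609-.095,-.149-.009,.012);s=state();print(np.degrees(s["q"]).round(1))
p,d=grab_frame("side");cv2.imwrite("pics/s8.png",p[120:300,240:440,::-1].repeat(3,0).repeat(3,1))
```

```text
t 37.6 pos [ 0.6063 -0.1497  0.0118] yaw 5.33 tz [ 0.571  0.058 -0.819] q6 -5.4 w 0.0269 F [ 0.6 -0.2 -0.2]
 need units [-3.03 -0.02 -2.14] turn z units None
[-36.2  23.8 115.9  61.9  25.8  -5.4]
```

View pics/s8.png

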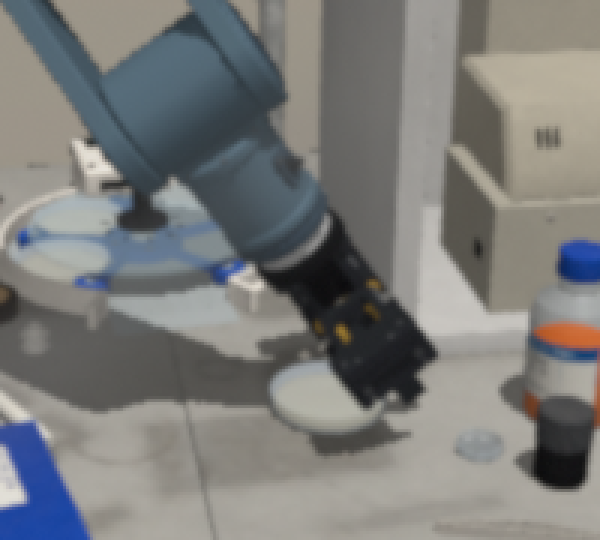

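The tilted gripper stands behind the dish, clear of shelf, bottle and can. Draw the dish toward the mouth line.

step_arm(series=[[[0,0,0],[-0.3,0,-0.21],0.4],[[0,0,0],[-0.3,0,-0.21],0.4],[[0,0,0],[-0.3,0,-0.21],0.4],[[0,0,0],[-0.3,0,-0.21],0.4],[[0,0,0],[-0.3,0,-0.21],0.4],[[0,0,0],[-0.3,0,-0.21],0.4],[[0,0,0],[-0.3,0,-0.21],0.4],[[0,0,0],[-0.3,0,-0.21],0.4],[[0,0,0],[-0.3,0,-0.21],0.4],[[0,0,0],[-0.3,0,-0.21],0.4],[[0,0,0],[0,0,0],0.4]])

```text
t: 38.58
tool_pos: [0.5157, -0.1599, 0.0132]
tool_rot: [[0.813, 0.094, 0.575], [0.076, -0.996, 0.056], [0.577, -0.001, -0.817]]
ft_force: [2.0, 1.2, 5.0]
grip_width: 0.0265
gripper_force: 2.2
```

Run:
```python
from h import *
to(.52,-.158,.012);s=state();print(np.degrees(s["q"]).round(1),ind(s["tool_pos"]))
find("side",(.455,-.16),40);find("top",(.455,-.16),40)
```

```text
t 38.6 pos [ 0.5157 -0.1599  0.0132] yaw 5.36 tz [ 0.575  0.056 -0.817] q6 -19.4 w 0.0265 F [2.  1.2 5. ]
 need units [ 0.12 -0.06  0.14] turn z units None
[-45.8  16.8 127.   66.9  29.3 -19.4] [0.33332998 0.06229595]
```

step_arm(series=[[[0,0,0],[0.33,0,0.23],0.4],[[0,0,0],[0.33,0,0.23],0.4],[[0,0,0],[0.53,0,-0.75],0.4],[[0,0,0],[0.53,0,-0.75],0.4],[[0,0,0],[0.53,0,-0.75],0.4],[[0,0,0],[0.53,0,-0.75],0.4],[[0,0,0],[0.53,0,-0.75],0.4],[[0,-1,0],[0,0,0],0.4],[[0,-1,0],[0,0,0],0.4],[[0,-1,0],[0,0,0],0.4],[[0,-1,0],[0,0,0],0.4],[[0,-1,0],[0,0,0],0.4],[[0,-1,0],[0,0,0],0.4],[[0,0,0],[0,0,0],0.4],[[0,0,0],[0,0,0],0.4]])

```text
t: 39.93
tool_pos: [0.5377, -0.1557, 0.1259]
tool_rot: [[0.995, 0.1, 0.008], [0.1, -0.995, 0.006], [0.009, -0.005, -1.0]]
ft_force: [0.3, -0.8, -0.3]
grip_width: 0.0261
gripper_force: 0.0
```

step_arm(series=[[[0,0,-1],[0,0,0],-0.2],[[0,0,-1],[0,0,0],-0.2],[[0,0,-1],[0,0,0],-0.2],[[0,0,-1],[0,0,0],-0.2],[[0,0,-1],[0,0,0],-0.2],[[0,0,-1],[0,0,0],-0.2],[[0,0,-1],[0,0,0],-0.2],[[0,0,-1],[0,0,0],-0.2],[[0,0,-1],[0,0,0],-0.2],[[0,0,-1],[0,0,0],-0.2],[[0,0,-1],[0,0,0],-0.2],[[0,0,-1],[0,0,0],-0.2],[[0,0,-1],[0,0,0],-0.2],[[0,0,-1],[0,0,0],-0.2],[[0,0,-1],[0,0,0],-0.2],[[0,0,0],[0,0,0],-0.2],[[0,0,0],[0,0,0],-0.2]])

```text
t: 41.35
tool_pos: [0.5357, -0.1565, 0.1266]
tool_rot: [[-0.094, 0.996, 0.008], [0.996, 0.094, 0.006], [0.005, 0.008, -1.0]]
ft_force: [-0.2, 0.9, 0.3]
grip_width: 0.0528
gripper_force: 0.0
```

Run:
```python
from h import *
to(*wld(.404,.003),.006,YAW)
p=find("side",(.455,-.16),30);find("top",(.455,-.16),40)
cv2.imwrite("pics/s9.png",p[150:330,200:400,::-1].repeat(3,0).repeat(3,1))
print(proj("side",[[*wld(.331,.003),.016]]))
```

```text
t 41.4 pos [ 0.5357 -0.1565  0.1266] yaw 95.4 tz [ 0.008  0.006 -1.   ] q6 -34.4 w 0.0528 F [-0.2  0.9  0.3]
 need units [-2.91 -3.22  4.78] turn z units -0.01
[[314.226503   253.96633006]]
```

View pics/s9.png

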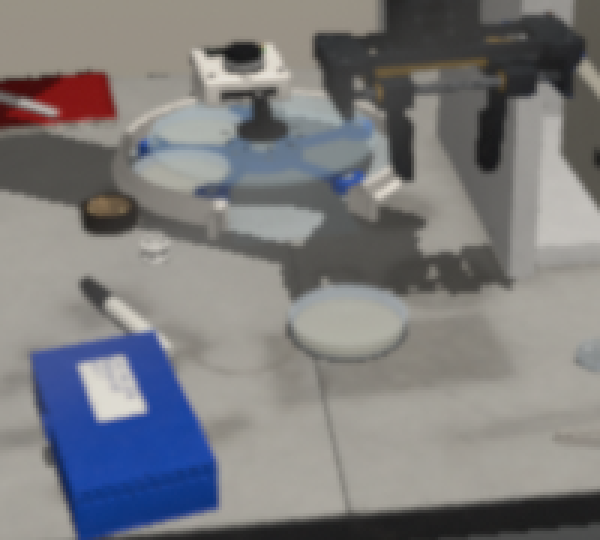

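Dish now at crop (348,317), i.e. side pixel (316,256); the loaded dishes lie in the two neighbouring pockets at crop (185,165) and (195,125).

Run:
```python
from h import *
p=ray("side",(315.8,255.2),.014)[0];print(p,ind(p))
to(*wld(ind(p)[0]+.073,ind(p)[1]),.006,YAW)
```

```text
[ 0.45969988 -0.16593785] [0.33401793 0.00600297]
t 41.5 pos [ 0.5361 -0.1566  0.1268] yaw 95.42 tz [ 0.008  0.005 -1.   ] q6 -34.4 w 0.0525 F [-0.7  0.1 -0.8]
 need units [-3.02 -3.11  4.79] turn z units -0.0
```

step_arm(series=[[[0,0,0],[-0.75,-0.78,0],-0.2],[[0,0,0],[-0.75,-0.78,0],-0.2],[[0,0,0],[-0.75,-0.78,0],-0.2],[[0,0,0],[-0.75,-0.78,0],-0.2],[[0,0,0],[0,0,0.8],-0.2],[[0,0,0],[0,0,0.8],-0.2],[[0,0,0],[0,0,0.8],-0.2],[[0,0,0],[0,0,0.8],-0.2],[[0,0,0],[0,0,0.8],-0.2],[[0,0,0],[0,0,0.75],-0.2],[[0,0,0],[0,0,0],-0.2]])

```text
t: 42.37
tool_pos: [0.4646, -0.2365, 0.0039]
tool_rot: [[-0.095, 0.995, 0.003], [0.995, 0.095, 0.009], [0.009, 0.003, -1.0]]
ft_force: [0.0, 1.1, -0.2]
grip_width: 0.0528
gripper_force: 0.0
```

Run:
```python
from h import *
to(*wld(.224,0),.006,YAW);print(ind(state()["tool_pos"]))
```

```text
t 42.4 pos [ 0.4646 -0.2365  0.0039] yaw 95.48 tz [ 0.003  0.009 -1.   ] q6 -46.2 w 0.0528 F [ 0.   1.1 -0.2]
 need units [ 7.23 -0.16 -0.02] turn z units 0.0
[0.40471793 0.00420174]
```

step_arm(series=[[[0,-0.09,0],[0.2,0,-0.08],-0.2],[[0,0,0],[0.4,0,0],-0.2],[[0,0,0],[0.4,-0.01,0],-0.2],[[0,0,0],[0.4,-0.01,0],-0.2],[[0,0,0],[0.4,-0.01,0],-0.2],[[0,0,0],[0.4,-0.01,0],-0.2],[[0,0,0],[0.4,-0.01,0],-0.2],[[0,0,0],[0.4,-0.01,0],-0.2],[[0,0,0],[0.4,-0.01,0],-0.2],[[0,0,0],[0.4,-0.01,0],-0.2],[[0,0,0],[0.4,-0.01,0],-0.2],[[0,0,0],[0.4,-0.01,0],-0.2],[[0,0,0],[0.4,-0.01,0],-0.2],[[0,0,0],[0.4,-0.01,0],-0.2],[[0,0,0],[0.4,-0.01,0],-0.2],[[0,0,0],[0.4,-0.01,0],-0.2],[[0,0,0],[0.4,-0.01,0],-0.2],[[0,0,0],[0.4,-0.01,0],-0.2],[[0,0,0],[0.3,0,0],-0.2]])

```text
t: 43.95
tool_pos: [0.4449, -0.0559, 0.0083]
tool_rot: [[-0.098, 0.995, 0.008], [0.995, 0.098, -0.004], [-0.005, 0.007, -1.0]]
ft_force: [0.0, -0.4, 1.4]
grip_width: 0.0526
gripper_force: 0.3
```

Run:
```python
from h import *
to(*wld(.137,0),.006,YAW);print(ind(state()["tool_pos"]))
p,d=grab_frame("side");cv2.imwrite("pics/s10.png",p[150:270,200:400,::-1].repeat(4,0).repeat(4,1))
```

```text
t 44.0 pos [ 0.4449 -0.0559  0.0083] yaw 95.62 tz [ 0.008 -0.004 -1.   ] q6 -27.9 w 0.0526 F [ 0.  -0.4  1.4]
 need units [ 3.44 -0.06  0.07] turn z units 0.03
[0.22307349 0.00167551]
```

View pics/s10.png

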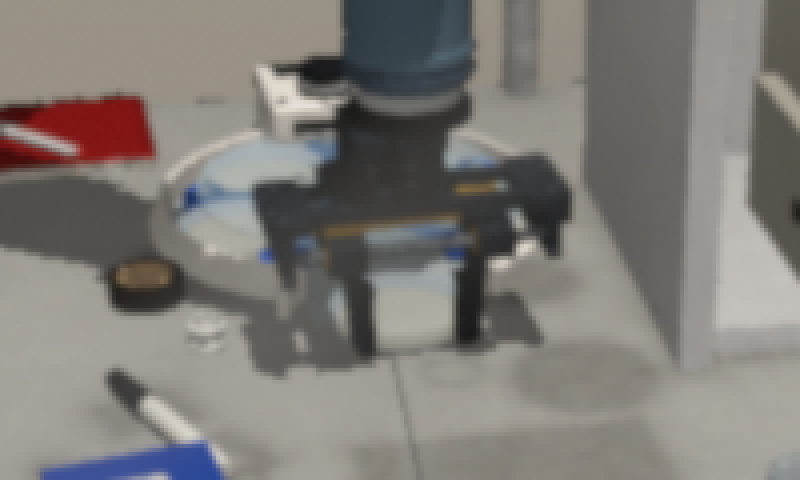

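Dish nested at the mouth (crop (410,300)). Push in.

step_arm(series=[[[0,0,0],[0.4,-0.03,0.03],-0.2],[[0,0,0],[0.4,-0.03,0.03],-0.2],[[0,0,0],[0.4,0,0],-0.2],[[0,0,0],[0.4,0,0],-0.2],[[0,0,0],[0.4,0,0],-0.2],[[0,0,0],[0.4,0,0],-0.2],[[0,0,0],[0.4,0,0],-0.2],[[0,0,0],[0.3,0,0],-0.2],[[0,0,0],[0.3,0,0],-0.2],[[0,0,0],[0.1,0,0],-0.2],[[0,0,0],[0.1,0,0],-0.2],[[0,0,0],[0,0,0],-0.2]])

```text
t: 45.0
tool_pos: [0.4349, 0.0326, 0.0064]
tool_rot: [[-0.098, 0.995, 0.008], [0.995, 0.098, -0.004], [-0.005, 0.007, -1.0]]
ft_force: [0.0, 0.1, 0.5]
grip_width: 0.0527
gripper_force: 0.0
```

Run:
```python
from h import *
to(*wld(.13,0),.006,YAW);print(ind(state()["tool_pos"]))
```

```text
t 45.0 pos [0.4349 0.0326 0.0064] yaw 95.62 tz [ 0.008 -0.004 -1.   ] q6 -16.7 w 0.0527 F [0.  0.1 0.5]
 need units [ 0.16 -0.01  0.01] turn z units 0.03
[0.13398032 0.00013689]
```

step_arm(series=[[[0,0,0],[0.08,0,0],-0.2],[[0,0,0],[0.08,0,0],-0.2],[[0,0,0],[0.04,0,0],-0.2],[[0,0,0],[0,0,0],-0.2]])

```text
t: 45.33
tool_pos: [0.4349, 0.0366, 0.0065]
tool_rot: [[-0.098, 0.995, 0.009], [0.995, 0.098, -0.006], [-0.006, 0.008, -1.0]]
ft_force: [0.8, -4.5, 0.4]
grip_width: 0.0526
gripper_force: 1.8
```

Run:
```python
from h import *
to(*wld(.13,0),.006,YAW);print(ind(state()["tool_pos"]))
```

```text
t 45.3 pos [0.4349 0.0366 0.0065] yaw 95.62 tz [ 0.009 -0.006 -1.   ] q6 -16.1 w 0.0526 F [ 0.8 -4.5  0.4]
 need units [ 0.   -0.02  0.02] turn z units 0.03
[0.13003737 0.0005213 ]
```

step_arm(series=[[[0,0,0],[-0.5,0,0],-0.2],[[0,0,0],[-0.5,0,0],-0.2],[[0,0,0],[0,0,-0.8],-0.2],[[0,0,0],[0,0,-1],-0.2],[[0,0,0],[0,0,-1],-0.2],[[0,0,0],[0,0,-1],-0.2],[[0,0,0],[0,0,-0.9],-0.2],[[0,0,0],[0.9,0,0],-0.2],[[0,0,0],[0.9,0,0],-0.2],[[0,0,0],[0.9,0,0],-0.2],[[0,0,0],[0.9,0,0],-0.2],[[0,0,0],[0.9,0,0],-0.2],[[0,0,0],[0.9,0,0],-0.2],[[0,0,0],[0.8,0,0],-0.2],[[0,0,0],[0,0,0],-0.2],[[0,0,0],[0,0,0],-0.2]])

```text
t: 46.67
tool_pos: [0.4205, 0.1676, 0.123]
tool_rot: [[-0.1, 0.995, 0.007], [0.995, 0.1, -0.005], [-0.005, 0.007, -1.0]]
ft_force: [-0.1, -0.7, 0.6]
grip_width: 0.0527
gripper_force: 0.0
```

Run:
```python
from h import *
to(*wld(0,0),.043,YAW)
```

```text
t 46.7 pos [0.4205 0.1676 0.123 ] yaw 95.73 tz [ 0.007 -0.005 -1.   ] q6 1.3 w 0.0527 F [-0.1 -0.7  0.6]
 need units [-0.05  0.03  3.2 ] turn z units 0.05
```

step_arm(series=[[[0,0,0.05],[-0.05,0.03,0.7],-0.2],[[0,0,0],[0,0,0.7],-0.2],[[0,0,0],[0,0,0.7],-0.2],[[0,0,0],[0,0,0.6],-0.2],[[0,0,0],[0,0,0.5],-0.2],[[0,0,0],[0,0,0],-0.2],[[0,0,0],[0,0,0],1],[[0,0,0],[0,0,0],1],[[0,0,0],[0,0,0],1],[[0,0,0],[0,0,0],1],[[0,0,0],[0,0,0],1],[[0,0,0],[0,0,0],1],[[0,0,0],[0,0,0],1]], grip_force=30)

```text
t: 47.75
tool_pos: [0.4235, 0.1657, 0.0438]
tool_rot: [[-0.092, 0.996, 0.011], [0.996, 0.093, -0.004], [-0.005, 0.01, -1.0]]
ft_force: [4.0, 0.6, -1.8]
grip_width: 0.0127
gripper_force: 30.0
```

step_arm(series=[[[0,0,0.6],[0,0,0],1],[[0,0,0.6],[0,0,0],1],[[0,0,0.6],[0,0,0],1],[[0,0,0.6],[0,0,0],1],[[0,0,0.6],[0,0,0],1],[[0,0,0.6],[0,0,0],1],[[0,0,0.6],[0,0,0],1],[[0,0,0.6],[0,0,0],1],[[0,0,0.6],[0,0,0],1],[[0,0,0.6],[0,0,0],1],[[0,0,0],[0,0,0],1],[[0,0,0],[0,0,0],1]])

```text
t: 48.75
tool_pos: [0.4226, 0.1661, 0.0437]
tool_rot: [[0.509, 0.861, 0.008], [0.861, -0.509, -0.004], [0.001, 0.009, -1.0]]
ft_force: [-0.6, 3.5, 4.7]
grip_width: 0.0128
gripper_force: 30.0
```

step_arm(series=[[[0,0,0],[0,0,0],-0.2],[[0,0,0],[0,0,0],-0.2],[[0,0,0],[0,0,0],-0.2],[[0,0,0],[0,0,0],-0.2],[[0,0,0],[0,0,-0.5],-0.2],[[0,0,0],[0,0,-1],-0.2],[[0,0,0],[0,0,-1],-0.2],[[0,0,0],[0,0,-1],-0.2],[[0,0,0],[0,0,-1],-0.2],[[0,0,0],[0,0,-1],-0.2],[[0,0,0],[-0.6,-0.9,0],-0.2],[[0,0,0],[-0.6,-0.9,0],-0.2],[[0,0,0],[-0.9,0,0],-0.2],[[0,0,0],[-0.9,0,0],-0.2],[[0,0,0],[-0.9,0,0],-0.2],[[0,0,0],[-0.9,0,0],-0.2],[[0,0,0],[-0.9,0,0],-0.2],[[0,0,0],[-0.9,0,0],-0.2]])

```text
t: 50.25
tool_pos: [0.2975, 0.0467, 0.18]
tool_rot: [[0.51, 0.86, 0.008], [0.86, -0.51, -0.005], [-0.0, 0.009, -1.0]]
ft_force: [0.7, -1.1, 0.3]
grip_width: 0.0528
gripper_force: 0.0
```

Run:
```python
from h import *
to(*wld(0.4,0),.2,YAW)
print(state()["t"])
```

```text
t 50.2 pos [0.2975 0.0467 0.18  ] yaw 59.37 tz [ 0.008 -0.005 -1.   ] q6 16.7 w 0.0528 F [ 0.7 -1.1  0.3]
 need units [-6.29 11.28 -0.7 ] turn z units -6.01
50.25
```

step_arm(series=[[[0,0,0],[-0.7,0.6,0],-0.2],[[0,0,0],[-0.7,0.6,0],-0.2],[[0,0,0],[-0.7,0.6,0],-0.2],[[0,0,0],[-0.7,0.6,0],-0.2],[[0,0,0],[-0.7,0.6,0],-0.2],[[0,0,0],[-0.7,0.6,0],-0.2],[[0,0,0],[-0.7,0.6,0],-0.2],[[0,0,0],[-0.7,0.6,0],-0.2],[[0,0,0],[-0.7,0.6,0],-0.2],[[0,0,0],[0,0,0],-0.2]])

```text
t: 51.08
tool_pos: [0.3345, -0.1604, 0.1818]
tool_rot: [[0.513, 0.859, 0.008], [0.859, -0.513, -0.006], [-0.001, 0.01, -1.0]]
ft_force: [0.2, 0.8, 0.4]
grip_width: 0.0532
gripper_force: 0.0
```

Run:
```python
from h import *
p,d=grab_frame("top")
cv2.imwrite("pics/f.png",cv2.resize(p[90:330,140:480,::-1],None,fx=2.3,fy=2.3,interpolation=cv2.INTER_CUBIC))
a,b=p[170:300,170:330],0
for c,n,w in lobes(p): print(c,n,ind(w),np.degrees(np.arctan2(ind(w)[1],ind(w)[0])))
```

```text
[262.26666667 192.73333333] 30 [0.03579108 0.1101079 ] 71.99300708437981
[212.72727273 212.72727273] 22 [-0.0973444   0.06822543] 144.97467169930272
[295.66666667 232.69444444] 36 [ 0.11581046 -0.00240505] -1.1896983247208635
[215.37931034 266.62068966] 29 [-0.09686334 -0.07176574] -143.46536980080577
[267.75       278.27272727] 44 [ 0.03573796 -0.11246472] -72.37128229245283
```

View pics/f.png

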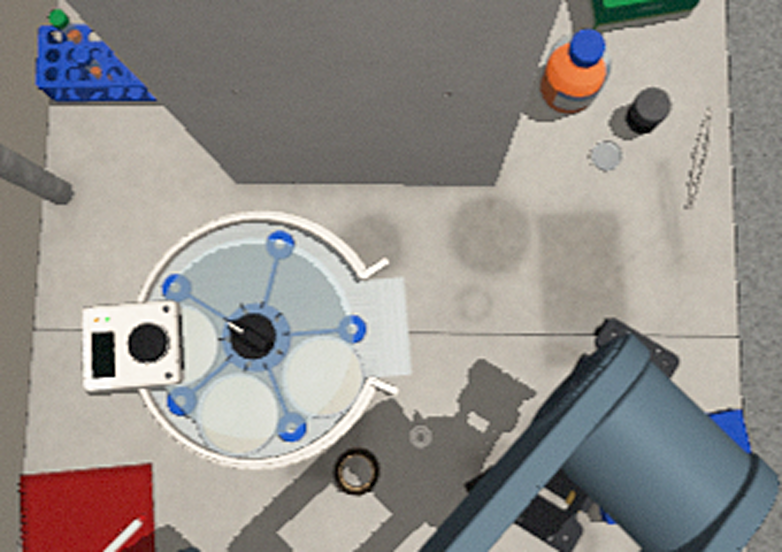

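Three dishes occupy stations 1, 2 and 3. A spoke (352,328) stands across the mouth, the lobe pixels match the parked start, and the bystanders are unmoved.

```bash
python3 -c "from station import *; print(close_job())"
```

```text
the job is handed in; nothing more can be done
None
```

All three dishes on the bench are loaded in neighbouring pockets (stations 1 to 3), a spoke stands across the mouth again, and the job was handed in at about 51 s; the hand-in returned no verdict.

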